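# Hang the tube to drain, then hold the test pin level over the light pad

## Robot

A 7-joint arm with a two-finger parallel gripper is mounted at the origin on the work surface. World frame = base frame: x ahead of the robot, y to its left, z up, the work surface at z = 0. Lengths are in m, angles in rad, forces in N, time in s.
With the tool pointing down it reaches from about 0.4 to 0.85 m from the base axis. Payload 4.5 kg.
Tool frame: the origin (TCP) lies on the centre line of the jaws, within the pads' length; the fingertips stand 11 mm ahead of it and the grasp point (between the pads) lies 8 mm behind it; z points along the fingers, y is the direction in which the jaws open and shut (so a half turn about z gives the same grasp; the last joint's range is limited). The gripper opens to 88 mm and grips with 3 to 60 N. Pads are 18 mm wide; open, the fingers measure 123 mm over their backs; the gripper's body (75 mm by 187 mm) begins 45 mm behind the grasp point.
Start: joints at [-1.146, 0.689, -0.195, 1.565, 0.157, 0.902, -0.215], TCP at [0.238, 0.578, 0.25] pointing down, gripper open.
Joint ranges: [-3.01, 3.01], [-0.46, 2.08], [-1.47, 1.51], [0.13, 2.56], [-1, 4.14], [0.04, 2.09], [-2.66, 2.66]. Speed limits (rad/s): [2.57, 2.57, 3.14, 3.14, 3.14, 3.14, 3.14].

## Interface

Orientations are given as a unit quaternion [x, y, z, w].
In Python, from plant import r, snapshot gives the robot as it stands.
- The arm moves only by the tool drive_tool, never from a script. Its argument "commands" is a list of rows, each an object of numbers: "wx", "wy", "wz": the turn, a rotation vector about the tool's x, y, z in rad; "dx", "dy", "dz": the shift along the tool's x, y, z in m; "claw": the opening, from 0 (shut) to 1 (fully open). A call has 1 to 12 rows; each row shifts and turns the commanded pose from where the row before left it, along the tool's axes as they then stand; what a row does not reach is not made up. A row lasts 1/10 s, in which the tool goes at most 50 mm and 8.59 degrees, less where a joint would pass 70% of its speed; a pose out of reach is approached as far as the arm can. A call is refused whole if a number of a shift passes 0.05 or a number of a turn 0.15, either way. A call with a gripper value outside its range is refused whole. The fingers move at their own pace and stop on an object; "grip_force" is the grip in N (left out, the last holds). Time passes only in rows, so rows that do not move let the fingers close. It gives the time, the measured TCP pose, the force and the opening at its end, in the units of the state.
- r.get_state(): the state, without advancing time (a new reading comes with each control period).
- snapshot(name): name is "scene" or "side" or "wrist"; returns a dict with "color" (400x640x3 uint8, red, green, blue), "fx", "fy", "cx", "cy" (pixels), "world_to_cam" (4x4, takes a point from world to camera coordinates); the wrist camera has in their place "T_tool_cam" (4x4, takes a point from camera to tool coordinates, whose origin is the TCP and whose axes are the flange's). Camera axes: x right, y up, looking along -z (the intrinsics and any distortion apply to the point x, -y, -z); pixel columns grow to the right and rows downward; lengths in m; the calibration is good to about 2 mm. A picture is of the moment at which its call begins: read the wrist's pose just before it. There is no depth.
- r.finish_job(): hands the job in, once; it reports no verdict.
The state is a dict: "clock": time; "q": joint angles; "qd": joint speeds; "joint_torque": joint torques, N m; "tool_pos": TCP position; "eef_rot": TCP orientation; "contact_force": force on the tool from outside, world axes, zero at the start; "moment": the same for the moment, N m; "opening": opening from 0.0 (shut) to 1.0 (fully open).
Only numpy, scipy, OpenCV 4.12 (cv2) and the standard library are available. Lean on these libraries where they do the work, as an engineer would, in place of code of your own. Each camera call takes 0.05 s, during which the arm holds its last target. There are 200 camera calls.

## Task

Clear the light pad: take the grey marker tube off its V rest, turn it mouth down and put it over the upright drying peg, fully down so its rim stands on the peg's foot, and let go of it. Then draw the brass test pin out of its slanted blue holder, turn it level and in line with the V rest's groove, and hold it still for inspection with its middle right above the middle of the rest, between 130 and 250 mm above the bench. Finish while still holding the pin up there, and leave the rubber seal block, washer, bolt and can where they lie.

Things in the scene. Friction and masses are not known exactly. Their poses are not given: they have to be found in the camera images.
- tube_center (a point): Centre of the grey plastic marker tube: a straight round tube 110 mm long, 34 mm outside diameter, wall 3 mm (bore 28 mm), closed at one end (5 mm thick), about 60 g, rigid. Its x axis runs along the tube from the closed end to the open mouth. At the start it lies level in the V rest with its axis 56 mm above the bench, mouth away from the robot.
- tube_mouth (a point): Centre of the tube's open mouth (rim plane), 55 mm from its centre along its x axis; same axes as tube_center.
- peg_seat (a point): Middle of the top face of the drying peg's round foot (68 mm diameter, 8 mm high, fixed to the bench): where the tube's rim stands when fully down, with the peg inside it. The steel peg rises from here, 18 mm diameter, 60 mm tall, tapering to 8 mm over its top 14 mm. z is up.
- stand_center (a point): Middle of the V rest, 55 mm above the bench, on the axis along which the tube lies at the start. The rest is a black V groove 80 mm long, 33 mm wide at most (narrower than the tube), its sides reaching 45 mm above the bench, fixed on a white and grey light pad 130 x 90 x 8 mm. Its x axis is the groove's direction (away from the robot), z up.
- holder_mouth (a point): Centre of the mouth of the bore in the slanted blue pin holder: a block 50 x 50 x 60 mm tilted 45 degrees on a 120 x 70 mm base plate fixed to the bench; the mouth is 69 mm above the bench. The 18.5 mm bore is 50 mm deep and runs 45 degrees down towards -x; the pin comes out along the holder's (+x, 0, +z) direction. x is the horizontal direction in which it leans (away from the robot), z up.
- pin_center (a point): Mid-length of the brass test pin, 130 mm long, shaft 16 mm diameter, head 21 mm diameter over the last 18 mm, about 0.22 kg. Its x axis runs along the pin from the plain tip to the head. At the start the pin stands in the holder with its tip on the bore's bottom; its upper 80 mm stick out of the mouth, leaning away from the robot a few degrees more than the bore (it has play); this point is 15 mm outside the mouth.
- pin_tip (a point): The plain lower end of the pin, 65 mm from pin_center along its -x axis; same axes.
- tube: The marker tube; origin and axes as tube_center.
- pin: The test pin; origin and axes as pin_center.
- holder: The slanted pin holder; origin at the middle of its base plate on the bench, axes as holder_mouth.
- seal: Bystander: torn black rubber seal block, 70 x 50 x 28 mm; origin under its centre.
- washer: Bystander: galvanized washer, 66 mm across, 5 mm thick, flat on the bench; origin under its centre.
- bolt: Bystander: dark hex bolt lying down, about 115 mm long, 36 mm head; origin under its middle.
- can: Bystander: green can, 60 mm diameter, 110 mm tall, standing; origin under its centre.

How it is judged:
By the outcome, as a careful person would: the job done as asked, in the order asked, and still so for the second after the job is handed in, while the arm keeps its last pose, push and grip.
It also fails if it takes over 64 s, if anything falls off the work surface, if the arm or the gripper's body presses on something with over 40 N, if the wrist force passes 120 N, or if a joint passes its speed limit or range.

## Working session

There is one attempt and no reset: what is moved stays moved. The work goes in short steps, Python scripts to look and compute and a tool call to move; the robot and the scene stay as the last step left them, time stands still between calls to the robot, and variables do not carry over. Pictures are saved under pics/ and viewed, on a budget of 10 in all, crops included, one or two more only if the job needs it, and the job is handed in when it is done.

Besides the shell and the picture viewer there is one more tool, called after "Request:" by a JSON object that holds its "op" and its "data", one argument or row to a line. drive_tool: Moves the arm, as the interface text tells. Its arguments: {"type":"object","properties":{"commands":{"type":"array","items":{"type":"object","properties":{"wx":{"type":"number"},"wy":{"type":"number"},"wz":{"type":"number"},"dx":{"type":"number"},"dy":{"type":"number"},"dz":{"type":"number"},"claw":{"type":"number"}}}},"grip_force":{"type":"number"}},"required":["commands"]}

```bash
ls; mkdir -p pics; python3 - <<'E'
from plant import r, snapshot
import cv2, numpy as np, pickle
s=r.get_state(); print({k:np.round(v,3).tolist() for k,v in s.items()})
D={}
for n in("scene","side","wrist"):
    d=snapshot(n);D[n]=d;print(n,{k:(np.round(v,3).tolist()) for k,v in d.items() if k!="color"})
pickle.dump(D,open("d0.pkl","wb"))
for n in D: cv2.imwrite(f"pics/{n}0.png",D[n]["color"][:,:,::-1])
E
```

```text
pics
{'clock': 0.0, 'q': [-1.146, 0.69, -0.194, 1.566, 0.157, 0.902, -0.215], 'qd': [-0.001, -0.0, -0.0, 0.0, 0.001, -0.001, -0.002], 'joint_torque': [0.001, -52.756, -1.267, -15.344, -0.053, 0.006, 0.0], 'tool_pos': [0.238, 0.577, 0.249], 'eef_rot': [0.194, 0.981, -0.001, -0.0], 'contact_force': [0.002, -0.704, 0.495], 'moment': [-0.018, 0.052, 0.003], 'opening': 1.002}
scene {'fx': 451.86, 'fy': 451.86, 'cx': 322.309, 'cy': 197.474, 'world_to_cam': [[-0.699, 0.715, 0.007, 0.426], [-0.564, -0.557, 0.61, 0.299], [0.44, 0.423, 0.792, -1.41], [0.0, 0.0, 0.0, 1.0]]}
side {'fx': 457.878, 'fy': 457.878, 'cx': 324.354, 'cy': 193.794, 'world_to_cam': [[-0.995, -0.101, -0.006, 0.6], [0.046, -0.506, 0.861, -0.106], [-0.09, 0.856, 0.508, -1.074], [0.0, 0.0, 0.0, 1.0]]}
wrist {'fx': 338.892, 'fy': 338.892, 'cx': 321.973, 'cy': 196.711, 'T_tool_cam': [[-0.001, 0.967, 0.256, 0.065], [1.0, 0.001, 0.0, 0.001], [0.0, 0.256, -0.967, -0.135], [0.0, 0.0, 0.0, 1.0]]}
```

View pics/scene0.png

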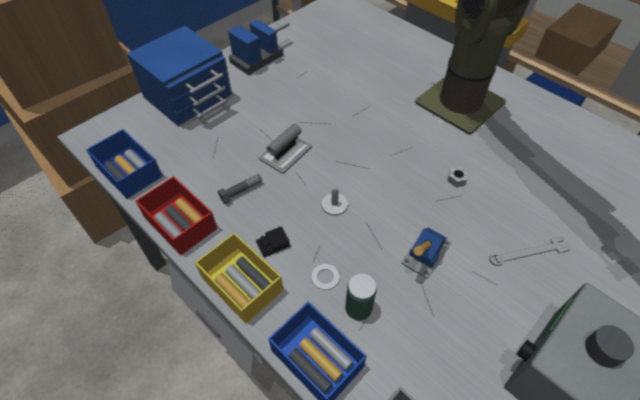

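View pics/side0.png

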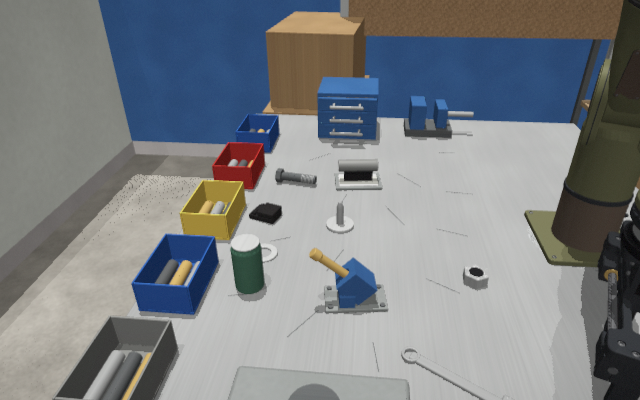

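Scene view: tube at about (284,140), peg (335,203), pin and holder (425,250). Side view: tube (358,165), peg (340,218), pin (330,262). I'll put enlarged crops on one sheet to get exact pixels.

```bash
cat > h.py <<'E'
import numpy as np, cv2, pickle
from scipy.spatial.transform import Rotation as R
def ray(d,u,v,T=None):
    c=np.array([(u-d["cx"])/d["fx"],-(v-d["cy"])/d["fy"],-1.])
    M=T if T is not None else np.linalg.inv(d["world_to_cam"])
    return M[:3,3], M[:3,:3]@c/np.linalg.norm(c)
def plane(d,u,v,z,T=None):
    o,k=ray(d,u,v,T); return o+k*(z-o[2])/k[2]
def tri(r1,r2):
    (o1,k1),(o2,k2)=r1,r2
    t=np.linalg.lstsq(np.c_[k1,-k2],o2-o1,rcond=None)[0]
    a,b=o1+t[0]*k1,o2+t[1]*k2
    return (a+b)/2,np.linalg.norm(a-b)
def proj(d,p,T=None):
    W=d["world_to_cam"] if T is None else np.linalg.inv(T)
    c=W[:3,:3]@p+W[:3,3]; return np.array([d["cx"]+d["fx"]*c[0]/-c[2], d["cy"]-d["fy"]*c[1]/-c[2]])
def toolT(s):
    T=np.eye(4);T[:3,:3]=R.from_quat(s["eef_rot"]).as_matrix();T[:3,3]=s["tool_pos"];return T
E
python3 - <<'E'
from h import *
D=pickle.load(open("d0.pkl","rb"))
B=[("scene",255,110),("scene",305,175),("scene",395,215),("side",325,145),("side",310,190),("side",300,235)]
rows=[]
for n,u,v in B:
    c=cv2.resize(D[n]["color"][v:v+66,u:u+66],(264,264),interpolation=cv2.INTER_NEAREST)
    if n=="side" and v==235 or v==215:
        c=cv2.resize(D[n]["color"][v:v+88,u:u+88],(264,264),interpolation=cv2.INTER_NEAREST)
    k=264//(88 if v in(235,215) else 66)
    for i in range(0,264,10*k): c[:4,i]=(255,0,0);c[i,:4]=(255,0,0)
    rows.append(c)
cv2.imwrite("pics/c.png",np.vstack([np.hstack(rows[:3]),np.hstack(rows[3:])])[:,:,::-1])
# tube: grey mask? report pin/head colours
for n in("scene","side"):
    im=D[n]["color"];hsv=cv2.cvtColor(im,cv2.COLOR_RGB2HSV)
    m=((hsv[...,0]>10)&(hsv[...,0]<25)&(hsv[...,1]>110)).astype(np.uint8)
    b=(395,215,480,290) if n=="scene" else (300,235,390,330)
    z=np.zeros_like(m);z[b[1]:b[3],b[0]:b[2]]=m[b[1]:b[3],b[0]:b[2]]
    p=np.argwhere(z)[:,::-1];(c,sz,a)=cv2.minAreaRect(p.astype(np.float32));print(n,len(p),c,sz,a,cv2.boxPoints((c,sz,a)).round(1).tolist())
E
```

```text
scene 121 (421.53045654296875, 247.077392578125) (8.473552703857422, 17.690399169921875) 41.987213134765625 [[412.5, 250.8000030517578], [424.29998779296875, 237.6999969482422], [430.6000061035156, 243.3000030517578], [418.79998779296875, 256.5]]
side 328 (328.1922912597656, 262.9615478515625) (42.434566497802734, 9.707253456115723) 33.6900634765625 [[307.79998779296875, 255.1999969482422], [313.20001220703125, 247.1999969482422], [348.5, 270.70001220703125], [343.20001220703125, 278.79998779296875]]
```

View pics/c.png

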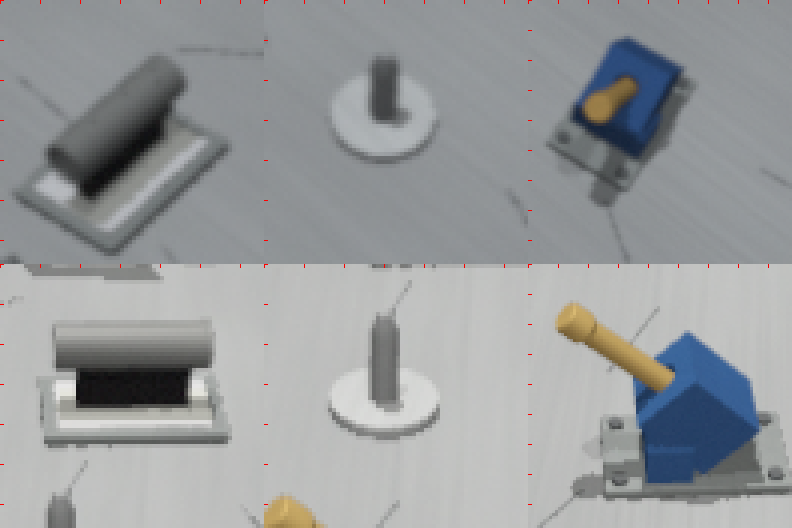

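The sheet shows clear outlines: the tube lies across the V rest, the peg and foot stand free, and the brass pin leans out of the blue holder. Next I'll cast and triangulate these pixels.

```bash
python3 - <<'E'
from h import *
D=pickle.load(open("d0.pkl","rb"));s,e=D["scene"],D["side"]
P=lambda *a:np.round(plane(*a),4)
print("tube side mouth/closed",P(e,338.5,165,.056),P(e,378.3,165,.056))
print("tube scene mouth/closed/mid",P(s,271.3,151.5,.056),P(s,297.5,128,.056),P(s,284.5,139.5,.056))
print("foot",P(s,334.75,203.2,.008),P(e,340,223.5,.008),tri(ray(s,334.75,203.2),ray(e,340,223.5)))
h=tri(ray(s,415.6,253.6),ray(e,310.5,251.2));m=tri(ray(s,427.4,240.5),ray(e,345.9,274.7))
print("pin head",h,"mouth",m,np.linalg.norm(h[0]-m[0]));k=h[0]-m[0];print(k/np.linalg.norm(k))
# pad corners scene (crop px/4+off), z=.008
for u,v in[(15,193),(110,250),(230,148)]: print("pad",P(s,255+u/4,110+v/4,.008))
E
```

```text
tube side mouth/closed [ 0.5851 -0.2204  0.056 ] [ 0.4738 -0.2304  0.056 ]
tube scene mouth/closed/mid [ 0.5861 -0.213   0.056 ] [ 0.4755 -0.2282  0.056 ] [ 0.5312 -0.2209  0.056 ]
foot [0.5652 0.0007 0.008 ] [ 5.646e-01 -4.000e-04  8.000e-03] (array([5.64841073e-01, 4.35374372e-04, 8.16801704e-03]), np.float64(0.0009379496360959054))
pin head (array([0.60333125, 0.2635621 , 0.12089636]), np.float64(0.005663698246369282)) mouth (array([0.53302425, 0.25364733, 0.06833151]), np.float64(0.00792926119608598)) 0.0883427482394165
[0.79584353 0.11223074 0.59501037]
pad [ 0.6    -0.2553  0.008 ]
pad [ 0.589  -0.1704  0.008 ]
pad [ 0.4652 -0.1802  0.008 ]
```

```bash
cat > fk.py <<'E'
import numpy as np
from scipy.spatial.transform import Rotation as R
h=np.pi/2
J=[((0,0,.267),0),((0,0,0),-h),((0,-.293,0),h),((.0525,0,0),h),((.0775,-.3425,0),h),((0,0,0),h),((.076,.097,0),-h)]
def fk(q):
    T=np.eye(4);L=[]
    for (p,rx),a in zip(J,q):
        A=np.eye(4);A[:3,:3]=(R.from_euler('x',rx)*R.from_euler('z',a)).as_matrix();A[:3,3]=p;T=T@A;L.append(T)
    return L
E
python3 - <<'E'
from fk import *
from plant import r
s=r.get_state();T=fk(s["q"])[-1]
np.set_printoptions(precision=4,suppress=True)
print(T);Rt=R.from_quat(s["eef_rot"]).as_matrix();print(Rt,s["tool_pos"]);print(np.hypot(*T[:2,3]),np.hypot(*s["tool_pos"][:2]))
E
```

```text
[[ 0.3798 -0.9251 -0.0029  0.1632]
 [-0.925  -0.3798  0.0104 -0.5919]
 [-0.0107 -0.0012 -0.9999  0.2069]
 [ 0.      0.      0.      1.    ]]
[[-0.9246  0.3809 -0.0004]
 [ 0.3809  0.9246 -0.0013]
 [-0.0001 -0.0014 -1.    ]] [0.2379 0.5775 0.2491]
0.61397018075053 0.6245577343135649
```

Request:
{"op": "drive_tool", "data": {
  "commands": [
    {"dx":-0.0386,"dy":-0.025,"dz":-0.005},
    {"dx":-0.0386,"dy":-0.025,"dz":-0.005},
    {"dx":-0.0386,"dy":-0.025,"dz":-0.005},
    {"dx":-0.0386,"dy":-0.025,"dz":-0.005},
    {"dx":-0.0386,"dy":-0.025,"dz":-0.005}
  ]
}}

```text
validation failed for argument at $.co...
```

```bash
cat > log.py <<'E'
from plant import r; import json
s=r.get_state(); s={k:(v.tolist() if hasattr(v,"tolist") else v) for k,v in s.items()}
open("log.jsonl","a").write(json.dumps(s)+"\n")
print(s["clock"],[[round(x,4) for x in s[k]] for k in("q","tool_pos","eef_rot","contact_force")],s["opening"])
E
python3 log.py
```

```text
0.15 [[-1.1462, 0.6898, -0.1945, 1.5661, 0.1573, 0.9025, -0.2151], [0.2379, 0.5775, 0.2491], [0.1941, 0.981, -0.0007, -0.0001], [-0.6491, -0.4747, -0.4663]] 1.0030843666305056
```

Request:
{"op": "drive_tool", "data": {
  "commands": [
    {"dx":-0.0386,"dy":-0.025,"dz":-0.005},
    {"dx":-0.0386,"dy":-0.025,"dz":-0.005},
    {"dx":-0.0386,"dy":-0.025,"dz":-0.005},
    {"dx":-0.0386,"dy":-0.025,"dz":-0.005},
    {"dx":-0.0386,"dy":-0.025,"dz":-0.005}
  ]
}}

```text
validation failed for argument at $.co...
```

```bash
python3 log.py
```

```text
0.15 [[-1.1462, 0.6898, -0.1945, 1.5661, 0.1573, 0.9025, -0.2151], [0.2379, 0.5775, 0.2491], [0.1941, 0.981, -0.0007, -0.0001], [-0.6491, -0.4747, -0.4663]] 1.0030843666305056
```

Request:
{"op": "drive_tool", "data": {
  "commands": [
    {"wx":0,"wy":0,"wz":0,"dx":-0.0386,"dy":-0.025,"dz":-0.005,"claw":1},
    {"wx":0,"wy":0,"wz":0,"dx":-0.0386,"dy":-0.025,"dz":-0.005,"claw":1},
    {"wx":0,"wy":0,"wz":0,"dx":-0.0386,"dy":-0.025,"dz":-0.005,"claw":1},
    {"wx":0,"wy":0,"wz":0,"dx":-0.0386,"dy":-0.025,"dz":-0.005,"claw":1},
    {"wx":0,"wy":0,"wz":0,"dx":-0.0386,"dy":-0.025,"dz":-0.005,"claw":1}
  ],
  "grip_force": 20
}}

```text
clock: 0.65
tool_pos: [0.3696, 0.387, 0.2747]
eef_rot: [0.194, 0.981, -0.0, -0.0]
contact_force: [1.0, 0.4, 1.0]
opening: 0.998
```

```bash
python3 log.py
```

```text
0.65 [[-0.751, 0.5413, -0.2289, 1.8047, 0.1617, 0.8141, 0.1206], [0.3696, 0.387, 0.2747], [0.194, 0.981, -0.0002, -0.0], [0.9548, 0.3618, 1.0332]] 0.998244398982861
```

Request:
{"op": "drive_tool", "data": {
  "commands": [
    {"wx":0,"wy":0,"wz":0,"dx":-0.0386,"dy":-0.025,"dz":-0.005,"claw":1},
    {"wx":0,"wy":0,"wz":0,"dx":-0.0386,"dy":-0.025,"dz":-0.005,"claw":1},
    {"wx":0,"wy":0,"wz":0,"dx":-0.0386,"dy":-0.025,"dz":-0.005,"claw":1},
    {"wx":0,"wy":0,"wz":0,"dx":-0.0386,"dy":-0.025,"dz":-0.005,"claw":1},
    {"wx":0,"wy":0,"wz":0,"dx":-0.0386,"dy":-0.025,"dz":-0.005,"claw":1}
  ]
}}

```text
clock: 1.15
tool_pos: [0.5004, 0.1979, 0.2998]
eef_rot: [0.194, 0.981, -0.0, -0.0]
contact_force: [1.0, 1.0, -0.3]
opening: 1.001
```

```bash
python3 log.py
```

```text
1.15 [[-0.3082, 0.5156, -0.2447, 1.7621, 0.1551, 0.883, 0.559], [0.5004, 0.1979, 0.2998], [0.1941, 0.981, -0.0, -0.0001], [0.9829, 1.0219, -0.2663]] 1.0012798905913831
```

```bash
cat > fk.py <<'E'
import numpy as np, json, itertools
from scipy.spatial.transform import Rotation as R
from scipy.optimize import least_squares
def chain(q,S,p):
    d1,d3,d5,d7,a3,a5,a7=p
    seg=[(0,0,0),(0,0,d1),(0,0,d3),(a3,0,0),(a5,0,d5),(0,0,0),(a7,0,d7)]  # translation before joints 1..7 partly; tool at end
    A=np.eye(3);x=np.zeros(3);pts=[]
    for i in range(7):
        off=[(0,0,d1),(0,0,0),(0,0,d3),(a3,0,0),(-a5,0,d5),(0,0,0),(a7,0,0)][i]
        x=x+A@np.array(off)
        A=A@R.from_euler('zyzyzyz'[i],S[i]*q[i]).as_matrix();pts.append(x)
    return x+A@np.array([0,0,d7]),A,pts
def load():
    return [json.loads(l) for l in open("log.jsonl")][1:]
E
python3 - <<'E'
from fk import *
L=load();np.set_printoptions(precision=4,suppress=True)
res=[]
for s3,s5,s7 in itertools.product((1,-1),repeat=3):
    S=[-1,1,s3,1,s5,1,s7]
    C=[chain(s["q"],S,[0]*7)[1].T@R.from_quat(s["eef_rot"]).as_matrix() for s in L]
    e=max((R.from_matrix(C[0].T@c)).magnitude() for c in C); res.append((e,S,R.from_matrix(C[0]).as_rotvec()))
for x in sorted(res,key=lambda x:x[0])[:3]: print(x)
S=sorted(res,key=lambda x:x[0])[0][1]
f=lambda p:np.concatenate([chain(s["q"],S,p)[0]-s["tool_pos"] for s in L]+[1e-3*(p-np.array([.34,.4,.4,.3,0,0,0]))])
o=least_squares(f,[.34,.4,.4,.3,0,0,0]);print(o.x,o.fun)
E
```

```text
(4.828821705802436e-16, [-1, 1, -1, 1, -1, 1, -1], array([ 0.    , -0.    ,  1.5708]))
(0.12781866739181588, [-1, 1, 1, 1, 1, 1, -1], array([ 0.0002, -0.0003,  1.0729]))
(0.18310439142069226, [-1, 1, -1, 1, 1, 1, -1], array([ 0.1441, -0.2247,  1.3674]))
[1.1181 0.6508 0.3451 1.3069 0.0014 0.1935 0.1785] [-0.001   0.0014 -0.0009  0.0027  0.0045 -0.0046 -0.0063 -0.0024  0.0055
  0.0008  0.0003 -0.0001  0.001   0.      0.0002  0.0002]
```

```bash
python3 - <<'E'
from fk import *
np.set_printoptions(precision=3,suppress=True)
S=[-1,1,-1,1,-1,1,-1]
C=R.from_euler('z',90,degrees=True).as_matrix()
for q5 in(0,.8,1.57,2.4,-.8):
  for q6 in(1.0,1.57,2.0):
    A=chain([0,.6,0,1.6,q5,q6,0],S,[0]*7)[1]@C
    print(q5,q6,"toolz",A[:,2],"toolx",A[:,0])
E
```

```text
0 1.0 toolz [-0.058  0.    -0.998] toolx [-0.  1.  0.]
0 1.57 toolz [-0.588  0.    -0.809] toolx [-0.  1.  0.]
0 2.0 toolz [-0.872  0.    -0.49 ] toolx [-0.  1.  0.]
0.8 1.0 toolz [ 0.092 -0.604 -0.792] toolx [-0.422  0.697 -0.58 ]
0.8 1.57 toolz [-0.409 -0.717 -0.564] toolx [-0.422  0.697 -0.58 ]
0.8 2.0 toolz [-0.709 -0.652 -0.267] toolx [-0.422  0.697 -0.58 ]
1.57 1.0 toolz [ 0.436 -0.841 -0.319] toolx [-0.589  0.001 -0.808]
1.57 1.57 toolz [ 0.    -1.    -0.001] toolx [-0.589  0.001 -0.808]
1.57 2.0 toolz [-0.337 -0.909  0.244] toolx [-0.589  0.001 -0.808]
2.4 1.0 toolz [ 0.802 -0.568  0.184] toolx [-0.398 -0.737 -0.546]
2.4 1.57 toolz [ 0.435 -0.675  0.596] toolx [-0.398 -0.737 -0.546]
2.4 2.0 toolz [ 0.058 -0.614  0.787] toolx [-0.398 -0.737 -0.546]
-0.8 1.0 toolz [ 0.092  0.604 -0.792] toolx [0.422 0.697 0.58 ]
-0.8 1.57 toolz [-0.409  0.717 -0.564] toolx [0.422 0.697 0.58 ]
-0.8 2.0 toolz [-0.709  0.652 -0.267] toolx [0.422 0.697 0.58 ]
```

Request:
{"op": "drive_tool", "data": {
  "commands": [
    {"wx":0,"wy":0,"wz":0,"dx":-0.0134,"dy":-0.0377,"dz":0.005,"claw":1},
    {"wx":0,"wy":0,"wz":0,"dx":-0.0134,"dy":-0.0377,"dz":0.005,"claw":1},
    {"wx":0,"wy":0,"wz":0,"dx":-0.0134,"dy":-0.0377,"dz":0.005,"claw":1},
    {"wx":0,"wy":0,"wz":0,"dx":-0.0134,"dy":-0.0377,"dz":0.005,"claw":1},
    {"wx":0,"wy":0,"wz":0,"dx":-0.0134,"dy":-0.0377,"dz":0.005,"claw":1},
    {"wx":0,"wy":0,"wz":0,"dx":-0.0134,"dy":-0.0377,"dz":0.005,"claw":1},
    {"wx":0,"wy":0,"wz":0,"dx":-0.0134,"dy":-0.0377,"dz":0.005,"claw":1},
    {"wx":0,"wy":0,"wz":0,"dx":-0.0134,"dy":-0.0377,"dz":0.005,"claw":1},
    {"wx":0,"wy":0,"wz":0,"dx":-0.0134,"dy":-0.0377,"dz":0.005,"claw":1},
    {"wx":0,"wy":0,"wz":0,"dx":-0.0134,"dy":-0.0377,"dz":0.005,"claw":1}
  ]
}}

```text
clock: 2.15
tool_pos: [0.4796, -0.2015, 0.2494]
eef_rot: [0.194, 0.981, 0.0, -0.0]
contact_force: [1.1, -0.1, -0.4]
opening: 0.999
```

```bash
python3 log.py
```

```text
2.15 [[0.4677, 0.5578, -0.2506, 1.8776, 0.1979, 0.7303, 1.2856], [0.4796, -0.2015, 0.2494], [0.1941, 0.981, 0.0001, -0.0001], [1.0867, -0.1122, -0.3981]] 0.9992930380108785
```

Request:
{"op": "drive_tool", "data": {
  "commands": [
    {"wx":0,"wy":0,"wz":0.147,"dx":0,"dy":0,"dz":0,"claw":1},
    {"wx":0,"wy":0,"wz":0.147,"dx":0,"dy":0,"dz":0,"claw":1},
    {"wx":0,"wy":0,"wz":0.147,"dx":0,"dy":0,"dz":0,"claw":1},
    {"wx":0,"wy":0,"wz":0.147,"dx":0,"dy":0,"dz":0,"claw":1},
    {"wx":0,"wy":0,"wz":0.147,"dx":0,"dy":0,"dz":0,"claw":1},
    {"wx":0,"wy":0,"wz":0.147,"dx":0,"dy":0,"dz":0,"claw":1},
    {"wx":0,"wy":0,"wz":0.147,"dx":0,"dy":0,"dz":0,"claw":1},
    {"wx":0,"wy":0,"wz":0.147,"dx":0,"dy":0,"dz":0,"claw":1},
    {"wx":0,"wy":0,"wz":0.147,"dx":0,"dy":0,"dz":0,"claw":1}
  ]
}}

```text
clock: 3.05
tool_pos: [0.4799, -0.1997, 0.2495]
eef_rot: [0.758, 0.653, -0.0, -0.0]
contact_force: [-0.1, 0.1, 0.4]
opening: 1.0
```

```bash
python3 log.py
```

```text
3.05 [[0.2114, 0.5558, 0.15, 1.8915, -0.1224, 0.7035, 0.2839], [0.4799, -0.1997, 0.2495], [0.7577, 0.6526, -0.0, -0.0002], [-0.1092, 0.0829, 0.4469]] 1.0000900656172906
```

Request:
{"op": "drive_tool", "data": {
  "commands": [
    {"wx":0,"wy":0,"wz":0.147,"dx":0,"dy":0,"dz":0,"claw":1},
    {"wx":0,"wy":0,"wz":0.147,"dx":0,"dy":0,"dz":0,"claw":1},
    {"wx":0,"wy":0,"wz":0.147,"dx":0,"dy":0,"dz":0,"claw":1},
    {"wx":0,"wy":0,"wz":0.147,"dx":0,"dy":0,"dz":0,"claw":1},
    {"wx":0,"wy":0,"wz":0.147,"dx":0,"dy":0,"dz":0,"claw":1},
    {"wx":0,"wy":0,"wz":0.147,"dx":0,"dy":0,"dz":0,"claw":1},
    {"wx":0,"wy":0,"wz":0.147,"dx":0,"dy":0,"dz":0,"claw":1},
    {"wx":0,"wy":0,"wz":0.147,"dx":0,"dy":0,"dz":0,"claw":1},
    {"wx":0,"wy":0,"wz":0.147,"dx":0,"dy":0,"dz":0,"claw":1}
  ]
}}

```text
clock: 3.95
tool_pos: [0.48, -0.1996, 0.2495]
eef_rot: [0.999, 0.05, -0.0, -0.0]
contact_force: [-0.2, 0.4, -0.5]
opening: 0.998
```

```bash
python3 log.py; python3 - <<'E'
from h import *; from plant import r,snapshot
s=r.get_state();d=snapshot("wrist");pickle.dump((s,d),open("w1.pkl","wb"));cv2.imwrite("pics/w1.png",d["color"][:,:,::-1])
T=toolT(s)@d["T_tool_cam"];np.set_printoptions(precision=3,suppress=True);print(T)
for p in[(.585,-.219,.056),(.475,-.23,.056),(.53,-.2245,.056)]:print(proj(d,np.array(p),T))
E
```

```text
3.95 [[-0.0291, 0.6127, 0.5549, 1.9033, -0.4588, 0.7543, -0.6858], [0.48, -0.1996, 0.2495], [0.9988, 0.0496, -0.0001, -0.0002], [-0.2081, 0.3788, -0.5338]] 0.9981228951877901
[[ 0.098  0.962  0.254  0.546]
 [-0.995  0.095  0.025 -0.192]
 [ 0.    -0.255  0.967  0.384]
 [ 0.     0.     0.     1.   ]]
[355.42   65.672]
[352.77  184.405]
[354.037 127.636]
```

View pics/w1.png

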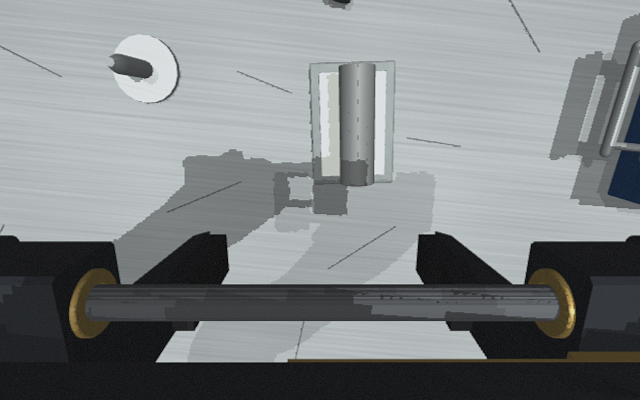

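The wrist view shows the tube centred on columns 340–375, rows 63–184, which is about 3 px right of my estimate. The peg foot is centred near (145,69).

```bash
python3 - <<'E'
from h import *
s,d=pickle.load(open("w1.pkl","rb"));T=toolT(s)@d["T_tool_cam"];np.set_printoptions(precision=4,suppress=True)
im=d["color"].astype(int)
for v in(75,100,125,150,178):
    row=im[v,300:410].mean(1).astype(int);print(v,row.tolist() if v in(100,) else "",np.where(abs(np.diff(row))>18)[0]+300)
for u,v,z in[(357.5,63,.06),(356,184,.056),(357.5,100,.056),(356.5,150,.056),(145,68,.008)]:print(plane(d,u,v,z,T))
g=(im.min(2)>190).astype(np.uint8);n,l,st,c=cv2.connectedComponentsWithStats(g)
i=l[50,160];print(st[i],c[i])
from fk import *
L=load();S=[-1,1,-1,1,-1,1,-1]
E
```

```text
75  [307 308 309 310 317 318 319 337 338 373 374 375 385 386 393 395]
100 [185, 186, 186, 184, 183, 184, 185, 185, 186, 190, 150, 127, 162, 167, 169, 168, 167, 169, 161, 177, 216, 224, 223, 222, 223, 224, 224, 225, 212, 191, 192, 191, 193, 193, 192, 191, 194, 197, 162, 91, 67, 82, 93, 99, 106, 111, 115, 121, 124, 128, 133, 140, 145, 152, 157, 162, 170, 138, 147, 177, 170, 164, 159, 155, 151, 146, 142, 137, 135, 131, 126, 122, 117, 103, 102, 193, 226, 222, 222, 222, 223, 222, 222, 222, 224, 210, 180, 175, 176, 176, 175, 174, 176, 157, 167, 188, 185, 185, 184, 183, 184, 182, 182, 181, 181, 181, 181, 182, 178, 180] [309 310 311 319 328 337 338 339 356 358 374 375 385 392 394]
125  [310 311 312 318 319 320 329 338 339 373 374 375 384 385 392 393]
150  [309 310 312 320 321 328 338 339 372 373 374 383 384 392 393]
178  [310 311 339 365 372 373 374 392]
[ 0.5869 -0.2203  0.06  ]
[ 0.4757 -0.2331  0.056 ]
[ 0.5554 -0.2246  0.056 ]
[ 0.5092 -0.2295  0.056 ]
[ 0.567  -0.0047  0.008 ]
[ 113   34   64   69 2601] [147.7697  68.3887]
```

Request:
{"op": "drive_tool", "data": {
  "commands": [
    {"wx":0,"wy":0.1163,"wz":0,"dx":0,"dy":0,"dz":0,"claw":1},
    {"wx":0,"wy":0.1163,"wz":0,"dx":0,"dy":0,"dz":0,"claw":1},
    {"wx":0,"wy":0.1163,"wz":0,"dx":0,"dy":0,"dz":0,"claw":1},
    {"wx":0,"wy":0,"wz":0,"dx":-0.0225,"dy":0.0155,"dz":0.03,"claw":1},
    {"wx":0,"wy":0,"wz":0,"dx":-0.0225,"dy":0.0155,"dz":0.03,"claw":1},
    {"wx":0,"wy":0,"wz":0,"dx":0,"dy":0,"dz":0.03,"claw":1},
    {"wx":0,"wy":0,"wz":0,"dx":0,"dy":0,"dz":0.03,"claw":1},
    {"wx":0,"wy":0,"wz":0,"dx":0,"dy":0,"dz":0.02,"claw":1}
  ]
}}

```text
clock: 4.8
tool_pos: [0.4999, -0.2422, 0.1194]
eef_rot: [0.986, 0.054, 0.155, -0.021]
contact_force: [0.6, 0.9, -0.7]
opening: 1.002
```

```bash
python3 log.py
```

```text
4.8 [[0.6148, 0.7704, -0.2234, 2.1095, -0.9989, 0.043, 0.0054], [0.4999, -0.2422, 0.1194], [0.9862, 0.054, 0.1554, -0.0208], [0.5967, 0.9117, -0.7264]] 1.0015689926650813
```

Request:
{"op": "drive_tool", "data": {
  "commands": [
    {"wx":0,"wy":-0.1163,"wz":0,"dx":0,"dy":0,"dz":-0.02,"claw":1},
    {"wx":0,"wy":-0.1163,"wz":0,"dx":0,"dy":0,"dz":-0.02,"claw":1},
    {"wx":0,"wy":-0.1163,"wz":0,"dx":0,"dy":0,"dz":0,"claw":1},
    {"wx":0,"wy":0,"wz":0,"dx":0,"dy":0,"dz":0,"claw":1}
  ]
}}

```text
clock: 5.2
tool_pos: [0.4971, -0.2395, 0.1297]
eef_rot: [0.997, 0.065, 0.033, -0.016]
contact_force: [1.2, 1.4, -0.2]
opening: 1.005
```

```bash
python3 log.py; python3 - <<'E'
from h import *; from plant import r
T=toolT(r.get_state());print(T.round(3));print((T[:3,:3].T@(np.array([.5055,-.228,.058])-T[:3,3])).round(4))
E
```

```text
5.2 [[0.148, 0.8125, 0.4339, 1.9486, -0.8049, 0.5282, -0.2678], [0.4971, -0.2395, 0.1297], [0.9972, 0.0648, 0.0335, -0.0164], [1.1603, 1.3882, -0.175]] 1.0047114827337105
[[ 0.989  0.13   0.065  0.497]
 [ 0.128 -0.991  0.037 -0.239]
 [ 0.069 -0.028 -0.997  0.13 ]
 [ 0.     0.     0.     1.   ]]
[ 0.0048 -0.0082  0.0725]
```

```bash
python3 - <<'E'
from h import *; from plant import r
T=toolT(r.get_state());a=np.deg2rad(6)
f=np.array([np.cos(a),np.sin(a),0]);z=np.array([0,0,-1.]);y=np.cross(z,f);G=np.c_[f,y,z]
w=R.from_matrix(T[:3,:3].T@G).as_rotvec();print("w",w.round(4))
print("after-rot shift",(G.T@(np.array([.5055,-.228,.058])-T[:3,3])).round(4))
from fk import *
L=load();S=[-1,1,-1,1,-1,1,-1]
def row(q):
    A=np.eye(3);M=[A]
    for i in range(7):
        A=A@R.from_euler('zyzyzyz'[i],S[i]*q[i]).as_matrix();M.append(A)
    return np.hstack(M)
X=np.vstack([row(s["q"]) for s in L]);b=np.hstack([s["tool_pos"] for s in L])
p0=np.zeros((8,3));p0[0,2]=.33;p0[2,2]=.35;p0[4,2]=.35;p0[7,2]=.25;p0=p0.ravel()
x=p0+np.linalg.lstsq(np.vstack([X,1e-3*np.eye(24)]),np.r_[b-X@p0,np.zeros(24)],rcond=None)[0]
print(x.reshape(8,3).round(3),abs(X@x-b).max())
E
```

```text
w [-0.0293 -0.0686  0.025 ]
after-rot shift [ 0.0095 -0.0105  0.0717]
[[-0.     0.     0.338]
 [ 0.    -0.009  0.008]
 [-0.    -0.009  0.457]
 [ 0.    -0.013  0.107]
 [-0.    -0.013  0.347]
 [ 0.    -0.    -0.003]
 [-0.    -0.     0.033]
 [-0.     0.     0.283]] 5.37375210440949e-07
```

Request:
{"op": "drive_tool", "data": {
  "commands": [
    {"wx":-0.0293,"wy":-0.0686,"wz":0.025,"dx":0,"dy":0,"dz":0,"claw":1},
    {"wx":0,"wy":0,"wz":0,"dx":0.0095,"dy":-0.0105,"dz":0.015,"claw":1},
    {"wx":0,"wy":0,"wz":0,"dx":0,"dy":0,"dz":0.02,"claw":1},
    {"wx":0,"wy":0,"wz":0,"dx":0,"dy":0,"dz":0,"claw":1}
  ]
}}

```text
clock: 5.6
tool_pos: [0.4991, -0.2279, 0.0912]
eef_rot: [0.999, 0.047, -0.001, -0.006]
contact_force: [-1.4, 0.8, -0.7]
opening: 0.999
```

```bash
python3 log.py;python3 - <<'E'
from h import *; from plant import r
T=toolT(r.get_state());a=np.deg2rad(6)
f=np.array([np.cos(a),np.sin(a),0]);z=np.array([0,0,-1.]);y=np.cross(z,f);G=np.c_[f,y,z]
print(R.from_matrix(T[:3,:3].T@G).as_rotvec().round(4),(G.T@(np.array([.5055,-.228,.058])-T[:3,3])).round(4))
E
```

```text
5.6 [[0.0882, 0.8975, 0.4612, 1.9284, -0.8028, 0.5199, -0.3537], [0.4991, -0.2279, 0.0912], [0.9989, 0.0467, -0.0014, -0.0062], [-1.4402, 0.8148, -0.7165]] 0.9994094735107857
[-0.0126  0.0022 -0.0113] [0.0063 0.0008 0.0332]
```

Aligned. I'll make the final descent, close, and lift slightly.

Request:
{"op": "drive_tool", "data": {
  "commands": [
    {"wx":-0.0126,"wy":0,"wz":-0.0113,"dx":0.006,"dy":0,"dz":0.017,"claw":1},
    {"wx":0,"wy":0,"wz":0,"dx":0,"dy":0,"dz":0.016,"claw":1},
    {"wx":0,"wy":0,"wz":0,"dx":0,"dy":0,"dz":0,"claw":0.3},
    {"wx":0,"wy":0,"wz":0,"dx":0,"dy":0,"dz":0,"claw":0.3},
    {"wx":0,"wy":0,"wz":0,"dx":0,"dy":0,"dz":0,"claw":0.3},
    {"wx":0,"wy":0,"wz":0,"dx":0,"dy":0,"dz":0,"claw":0.3},
    {"wx":0,"wy":0,"wz":0,"dx":0,"dy":0,"dz":0,"claw":0.3}
  ],
  "grip_force": 20
}}

```text
clock: 6.3
tool_pos: [0.5071, -0.2299, 0.0621]
eef_rot: [0.999, 0.052, 0.0, 0.004]
contact_force: [0.4, 0.4, 0.3]
opening: 0.565
```

```bash
python3 log.py
```

```text
6.3 [[0.0998, 0.9447, 0.4215, 1.9214, -0.8364, 0.4538, -0.3286], [0.5071, -0.2299, 0.0621], [0.9987, 0.0518, 0.0003, 0.0037], [0.3994, 0.3603, 0.306]] 0.5651568988470628
```

Request:
{"op": "drive_tool", "data": {
  "commands": [
    {"wx":0,"wy":0,"wz":0,"dx":0,"dy":0,"dz":0.006,"claw":0.5},
    {"wx":0,"wy":0,"wz":0,"dx":0,"dy":0,"dz":0,"claw":0.2},
    {"wx":0,"wy":0,"wz":0,"dx":0,"dy":0,"dz":0,"claw":0.2},
    {"wx":0,"wy":0,"wz":0,"dx":0,"dy":0,"dz":0,"claw":0.2},
    {"wx":0,"wy":0,"wz":0,"dx":0,"dy":0,"dz":0,"claw":0.2}
  ],
  "grip_force": 20
}}

```text
clock: 6.8
tool_pos: [0.5068, -0.2303, 0.0555]
eef_rot: [0.999, 0.052, -0.0, 0.004]
contact_force: [-0.1, -1.9, -0.7]
opening: 0.364
```

```bash
python3 log.py
```

```text
6.8 [[0.1059, 0.9544, 0.4107, 1.9218, -0.8435, 0.4409, -0.3224], [0.5068, -0.2303, 0.0555], [0.9987, 0.0517, -0.0002, 0.0039], [-0.0914, -1.9232, -0.7466]] 0.36366366163159775
```

```bash
cat > mdl.py <<'E'
from fk import *
S=[-1,1,-1,1,-1,1,-1];Cz=R.from_euler('z',90,degrees=True).as_matrix()
LO=np.array([-3.01,-.46,-1.47,.13,-1,.04,-2.66]);HI=np.array([3.01,2.08,1.51,2.56,4.14,2.09,2.66])
def row(q):
    A=np.eye(3);M=[A]
    for i in range(7):
        A=A@R.from_euler('zyzyzyz'[i],S[i]*q[i]).as_matrix();M.append(A)
    return np.hstack(M),A@Cz
_L=load();_X=np.vstack([row(s["q"])[0] for s in _L]);_b=np.hstack([s["tool_pos"] for s in _L])
_p=np.zeros((8,3));_p[0,2]=.33;_p[2,2]=.35;_p[4,2]=.35;_p[7,2]=.25;_p=_p.ravel()
X=_p+np.linalg.lstsq(np.vstack([_X,1e-3*np.eye(24)]),np.r_[_b-_X@_p,np.zeros(24)],rcond=None)[0]
def F(q):
    m,A=row(q);return m@X,A
def err(q,p,G):
    x,A=F(q);return np.r_[p-x,R.from_matrix(G@A.T).as_rotvec()*.3]
def ik(q0,p,G,w=1e-3):
    o=least_squares(lambda q:np.r_[err(q,p,G),w*(q-q0)],np.clip(q0,LO+1e-3,HI-1e-3),bounds=(LO,HI));return o.x,np.linalg.norm(err(o.x,p,G))
def step(q,p,G):
    for _ in range(4):
        e=err(q,p,G);J=np.zeros((6,7))
        for i in range(7):
            d=np.zeros(7);d[i]=1e-5;J[:,i]=-(err(q+d,p,G)-e)/1e-5
        q=np.clip(q+J.T@np.linalg.solve(J@J.T+1e-5*np.eye(6),e),LO,HI)
    return q
E
python3 - <<'E'
from mdl import *
np.set_printoptions(precision=2,suppress=True)
q0=np.array(load()[-1]["q"]);rng=np.random.default_rng(0)
for th in range(-150,61,15):
    t=np.deg2rad(th);z=np.array([np.cos(t),np.sin(t),0]);x=np.array([0,0,-1.]);G=np.c_[x,np.cross(z,x),z]
    best=[]
    for k in range(12):
        qs=q0 if k==0 else rng.uniform(LO,HI)
        for zz in(.088,):
            q,e=ik(qs,np.array([.565,0,zz]),G,1e-4)
            if e<2e-3: best.append((abs(q-q0).max(),e,q))
    if best:
        b=min(best,key=lambda b:b[0]);print(th,len(best),b[0].round(2),b[2], "margin",np.minimum(b[2]-LO,HI-b[2]).min().round(2))
    else: print(th,"none")
E
```

```text
-150 none
-135 none
-120 11 1.36 [-0.72  1.73  0.97  0.98  0.06  1.8  -0.6 ] margin 0.29
-105 6 1.03 [-0.89  1.74  1.02  1.23  0.09  1.47 -0.58] margin 0.34
-90 6 1.16 [-1.05  1.79  1.09  1.48  0.07  1.11 -0.55] margin 0.29
-75 10 1.32 [-1.21  1.9   1.19  1.72 -0.04  0.74 -0.46] margin 0.18
-60 9 1.41 [-1.3   1.93  1.13  1.94  0.22  0.36 -0.76] margin 0.15
-45 11 2.47 [-0.99  1.59  0.43  2.14  1.63  1.1  -2.12] margin 0.42
-30 10 2.73 [-0.7   1.59  0.09  2.31  1.88  1.75 -2.32] margin 0.25
-15 5 2.92 [-0.59  1.73  0.14  2.45  2.08  2.09 -2.52] margin 0.0
0 3 4.72 [ 0.55  1.96 -0.87  2.46  3.87  2.09 -0.1 ] margin 0.0
15 2 4.61 [ 1.    2.07 -1.11  2.41  3.77  1.23  0.1 ] margin 0.01
30 6 4.4 [ 1.23  2.08 -1.26  2.27  3.55  0.58  0.2 ] margin 0.0
45 2 3.75 [ 1.29  2.04 -1.35  2.09  2.91  0.07  0.75] margin 0.03
60 2 1.45 [ 1.09  1.68 -0.96  1.88 -1.    0.55 -1.78] margin 0.0
```

```bash
cat > sim.py <<'E'
from mdl import *
np.set_printoptions(precision=2,suppress=True)
def G_(th):
    t=np.deg2rad(th);z=np.array([np.cos(t),np.sin(t),0]);x=np.array([0,0,-1.]);return np.c_[x,np.cross(z,x),z]
def run(q,rows,v=False):
    """rows: list of (n,(wx,wy,wz),(dx,dy,dz)) per-row values; tracks commanded pose; reports"""
    p,A=F(q);worst=0;vm=0;out=[]
    for n,w,d in rows:
        for _ in range(n):
            p=p+A@np.array(d,float);A=A@R.from_rotvec(w).as_matrix()
            q2=step(q,p,A);vm=max(vm,abs(q2-q).max());q=q2;worst=max(worst,np.linalg.norm(err(q,p,A)))
        if v: print(n,w,d,"q",q,"p",F(q)[0],"e",np.linalg.norm(err(q,p,A)).round(4))
    return q,worst,vm,p,A
E
python3 - <<'E'
from sim import *
q0=np.array(load()[-1]["q"])
# lift, then yaw first vs tip first
up=[(5,(0,0,0),(0,0,-.035))]
print("yaw then tip");  # heading +129 => wz negative
q,w,vm,p,A=run(q0,up,True)
for name,seq in {"yaw-tip":[(15,(0,0,-.15),(0,0,0)),(11,(0,.1428,0),(0,0,0))],
 "tip-yaw":[(11,(0,.1428,0),(0,0,0)),(15,(.15,0,0),(0,0,0))]}.items():
  for dst in[(.45,-.05,.22),(.5,0,.22),(.42,.05,.25),(.55,-.1,.25),(.5,-.2,.3)]:
    qq=q;pp=np.array(p)
    for k in range(1,11): qq=step(qq,pp+(np.array(dst)-pp)*k/10,A)
    r_=run(qq,seq);print(name,dst,qq,"->",r_[0],"err",round(r_[1],3),"vmax",round(r_[2],2),"toolz",r_[4][:,2])
E
```

```text
yaw then tip
5 (0, 0, 0) (0, 0, -0.035) q [-0.05  0.72  0.7   1.83 -0.61  0.81 -0.51] p [ 0.51 -0.23  0.23] e 0.0
yaw-tip (0.45, -0.05, 0.22) [-0.43  0.63  0.71  2.13 -0.69  0.63 -0.7 ] -> [ 0.45  1.28 -0.28  1.29 -0.44  1.99  1.08] err 0.0 vmax 0.17 toolz [-0.71  0.71 -0.01]
yaw-tip (0.5, 0, 0.22) [-0.53  0.69  0.73  2.   -0.69  0.72 -0.83] -> [ 0.37  1.32 -0.31  1.17 -0.53  2.02  0.98] err 0.0 vmax 0.15 toolz [-0.71  0.71 -0.01]
yaw-tip (0.42, 0.05, 0.25) [-0.74  0.56  0.81  2.17 -0.65  0.67 -0.94] -> [ 0.34  1.18 -0.29  1.53 -0.55  1.81  1.11] err 0.0 vmax 0.16 toolz [-0.71  0.71 -0.01]
yaw-tip (0.55, -0.1, 0.25) [-0.33  0.72  0.75  1.8  -0.61  0.88 -0.76] -> [ 0.45  1.42 -0.38  0.72 -0.52  2.09  0.77] err 0.114 vmax 0.18 toolz [-0.71  0.71 -0.01]
yaw-tip (0.5, -0.2, 0.3) [-0.16  0.62  0.79  1.79 -0.53  0.94 -0.62] -> [ 0.58  1.39 -0.38  0.59 -0.47  2.09  0.77] err 0.212 vmax 0.22 toolz [-0.71  0.71 -0.01]
tip-yaw (0.45, -0.05, 0.22) [-0.43  0.63  0.71  2.13 -0.69  0.63 -0.7 ] -> [ 0.67  1.39 -0.8   1.28 -0.22  1.89  0.68] err 0.441 vmax 0.7 toolz [-0.71  0.71 -0.01]
tip-yaw (0.5, 0, 0.22) [-0.53  0.69  0.73  2.   -0.69  0.72 -0.83] -> [ 0.56  1.42 -0.81  1.15 -0.28  1.91  0.63] err 0.855 vmax 2.54 toolz [-0.71  0.71 -0.01]
tip-yaw (0.42, 0.05, 0.25) [-0.74  0.56  0.81  2.17 -0.65  0.67 -0.94] -> [ 0.77  1.63 -1.47  1.5   0.06  1.61  0.1 ] err 0.793 vmax 1.53 toolz [-0.71  0.71 -0.01]
tip-yaw (0.55, -0.1, 0.25) [-0.33  0.72  0.75  1.8  -0.61  0.88 -0.76] -> [ 0.57  1.48 -0.89  0.74 -0.26  2.09  0.48] err 0.481 vmax 0.76 toolz [-0.71  0.71 -0.01]
tip-yaw (0.5, -0.2, 0.3) [-0.16  0.62  0.79  1.79 -0.53  0.94 -0.62] -> [ 0.72  1.46 -1.01  0.69 -0.2   2.09  0.4 ] err 0.41 vmax 0.8 toolz [-0.71  0.71 -0.01]
```

```bash
python3 - <<'E'
from sim import *
q0=np.array(load()[-1]["q"])
up=[(5,(0,0,0),(0,0,-.035))]
q,w,vm,p,A=run(q0,up,False)
for dst in[(.45,-.05,.22),(.5,0,.22),(.42,.05,.25),(.42,-.05,.3),(.5,-.2,.3)]:
  qq=q;pp=np.array(p)
  for k in range(1,11): qq=step(qq,pp+(np.array(dst)-pp)*k/10,A)
  for th in(-90,-75,-60,-45,-30):
    yaw=np.deg2rad(180+th-6)
    n=int(np.ceil(yaw/.148));
    for name,seq in {"yaw-tip":[(n,(0,0,-yaw/n),(0,0,0)),(11,(0,-.1428,0),(0,0,0))],
     "tip-yaw":[(11,(0,-.1428,0),(0,0,0)),(n,(-yaw/n,0,0),(0,0,0))],
     "mix":[(5,(0,-.1428,0),(0,0,0)),]}.items():
      if name=="mix": continue
      r_=run(qq,seq)
      f=step(r_[0],np.array([.565,0,.088]),r_[4])
      for k in range(1,11): f=step(r_[0] if k==1 else f,r_[3]+(np.array([.565,0,.165])-r_[3])*k/10,r_[4])
      for k in range(1,6): f=step(f,np.array([.565,0,.165-.0154*k]),r_[4])
      print(name,dst,th,"->",r_[0],"err",round(r_[1],3),"vmax",round(r_[2],2),"toolz",r_[4][:,2],"final",f,np.linalg.norm(err(f,np.array([.565,0,.088]),r_[4])).round(3))
E
```

```text
yaw-tip (0.45, -0.05, 0.22) -90 -> [-1.18  1.63  1.14  1.99  0.17  0.78 -0.54] err 0.0 vmax 0.2 toolz [-0.   -1.    0.01] final [-1.05  1.78  1.08  1.47  0.09  1.12 -0.57] 0.0
tip-yaw (0.45, -0.05, 0.22) -90 -> [-0.98  1.33  0.63  1.98  0.7   1.08 -1.18] err 0.055 vmax 0.2 toolz [-0.   -1.    0.01] final [-0.87  1.55  0.58  1.46  0.6   1.32 -1.03] 0.0
yaw-tip (0.45, -0.05, 0.22) -75 -> [-1.31  1.76  1.25  2.2   0.03  0.39 -0.4 ] err 0.0 vmax 0.21 toolz [ 0.26 -0.97  0.01] final [-1.21  1.9   1.19  1.71 -0.04  0.74 -0.46] 0.0
tip-yaw (0.45, -0.05, 0.22) -75 -> [-1.12  1.39  0.7   2.2   0.96  0.81 -1.45] err 0.055 vmax 0.2 toolz [ 0.26 -0.97  0.01] final [-0.99  1.57  0.62  1.7   0.79  1.04 -1.23] 0.0
yaw-tip (0.45, -0.05, 0.22) -60 -> [-1.37  1.86  1.25  2.43 -0.18  0.04 -0.24] err 0.098 vmax 0.22 toolz [ 0.5  -0.87  0.01] final [-1.33  2.03  1.25  1.94 -0.24  0.36 -0.32] 0.0
tip-yaw (0.45, -0.05, 0.22) -60 -> [-1.24  1.56  0.83  2.42  1.53  0.55 -2.05] err 0.055 vmax 0.4 toolz [ 0.5  -0.87  0.01] final [-1.14  1.67  0.74  1.93  1.04  0.72 -1.53] 0.0
yaw-tip (0.45, -0.05, 0.22) -45 ->
[... 7031 characters left out ...]
 (0.5, -0.2, 0.3) -45 -> [-1.03  1.79  1.36  2.56 -0.18  0.04 -0.13] err 0.304 vmax 0.28 toolz [ 0.71 -0.71  0.01] final [-1.4   2.08  1.2   2.15 -0.45  0.04 -0.19] 0.044
tip-yaw (0.5, -0.2, 0.3) -45 -> [-0.55  1.41  0.68  2.56  2.32  1.55 -2.66] err 0.121 vmax 0.69 toolz [ 0.71 -0.71  0.01] final [-1.03  1.62  0.49  2.14  1.62  1.02 -2.13] 0.0
yaw-tip (0.5, -0.2, 0.3) -30 -> [-1.05  1.58  1.11  2.56 -0.38  0.04  0.14] err 0.395 vmax 0.32 toolz [ 0.87 -0.5   0.  ] final [-1.48  2.08  0.85  2.56 -0.48  0.04 -0.74] 0.397
tip-yaw (0.5, -0.2, 0.3) -30 -> [-0.19  1.5   0.52  2.56  2.36  2.09 -2.66] err 0.121 vmax 1.47 toolz [ 0.87 -0.5   0.  ] final [-0.65  1.59  0.02  2.31  1.88  1.83 -2.28] 0.0
```

```bash
python3 - <<'E'
from sim import *
q0=np.array(load()[-1]["q"])
q,w,vm,p,A=run(q0,[(5,(0,0,0),(0,0,-.035))],False)
for dst in[(.45,0,.27),(.42,.05,.25)]:
  qq=q;pp=np.array(p)
  for k in range(1,11): qq=step(qq,pp+(np.array(dst)-pp)*k/10,A)
  for th1 in(-120,-105,-90):
   for th in(-55,-48,-40):
    y1=np.deg2rad(180+th1-6);y2=np.deg2rad(th-th1)
    n=int(np.ceil(y1/.148));m=int(np.ceil(y2/.148))
    r_=run(qq,[(n,(0,0,-y1/n),(0,0,0)),(11,(0,-.1428,0),(0,0,0)),(m,(-y2/m,0,0),(0,0,0))])
    f=r_[0];w=0
    for k in range(1,11): f=step(f,r_[3]+(np.array([.565,0,.165])-r_[3])*k/10,r_[4])
    for k in range(1,6): f=step(f,np.array([.565,0,.165-.0154*k]),r_[4])
    print(dst,th1,th,r_[0],"e",round(r_[1],3),"v",round(r_[2],2),"f",f,np.linalg.norm(err(f,np.array([.565,0,.088]),r_[4])).round(3))
E
```

```text
(0.45, 0, 0.27) -120 -55 [-1.47  1.85  1.47  2.45  1.22  0.04 -1.48] e 0.081 v 0.37 f [-1.26  1.83  0.95  2.01  0.99  0.42 -1.53] 0.0
(0.45, 0, 0.27) -120 -48 [-1.36  1.39  0.76  2.56  2.06  0.76 -2.56] e 0.113 v 1.1 f [-1.28  1.86  0.93  2.11  1.48  0.41 -2.05] 0.0
(0.45, 0, 0.27) -120 -40 [-1.28  1.51  0.75  2.56  2.07  0.9  -2.64] e 0.113 v 1.1 f [-1.21  1.81  0.77  2.21  1.83  0.71 -2.43] 0.0
(0.45, 0, 0.27) -105 -55 [-1.47  1.82  1.42  2.45  0.95  0.04 -1.23] e 0.057 v 0.29 f [-1.3   1.89  1.04  2.01  0.79  0.32 -1.34] 0.0
(0.45, 0, 0.27) -105 -48 [-1.52  2.02  1.51  2.53  1.07  0.04 -1.27] e 0.157 v 0.32 f [-1.39  2.08  1.24  2.11  2.02  0.04 -2.64] 0.04
(0.45, 0, 0.27) -105 -40 [-2.04  0.21 -1.03  2.56 -0.87  1.58 -2.66] e 0.624 v 2.54 f [-1.16  1.76  0.7   2.21  1.8   0.8  -2.38] 0.0
(0.45, 0, 0.27) -90 -55 [-1.46  1.8   1.39  2.45  0.74  0.04 -1.02] e 0.048 v 0.24 f [-1.32  1.94  1.09  2.01  0.59  0.27 -1.15] 0.0
(0.45, 0, 0.27) -90 -48 [-1.51  1.95  1.51  2.55  0.78  0.04 -1.04] e 0.153 v 0.29 f [-1.38  2.08  1.19  2.11  0.96  0.04 -1.58] 0.002
(0.45, 0, 0.27) -90 -40 [-1.5
[... 627 characters left out ...]
7   0.29 -1.26] 0.0
(0.42, 0.05, 0.25) -105 -48 [-1.64  1.86  1.35  2.5   0.92  0.04 -1.26] e 0.06 v 0.27 f [-1.36  2.03  1.14  2.11  1.33  0.1  -1.94] 0.0
(0.42, 0.05, 0.25) -105 -40 [-1.72  2.08  1.51  2.56  1.04  0.04 -1.33] e 0.177 v 0.27 f [-1.24  1.85  0.82  2.21  1.86  0.63 -2.47] 0.0
(0.42, 0.05, 0.25) -90 -55 [-1.6   1.69  1.19  2.39  0.63  0.21 -1.  ] e 0.0 v 0.24 f [-1.32  1.95  1.1   2.01  0.54  0.26 -1.1 ] 0.0
(0.42, 0.05, 0.25) -90 -48 [-1.64  1.84  1.33  2.5   0.71  0.04 -1.05] e 0.052 v 0.27 f [-1.38  2.08  1.2   2.11  0.74  0.04 -1.36] 0.006
(0.42, 0.05, 0.25) -90 -40 [-1.7   2.    1.47  2.56  0.75  0.04 -1.09] e 0.152 v 0.26 f [-0.78  1.53  0.14  2.19  1.72  1.51 -2.16] 0.0
```

```bash
python3 - <<'E'
from sim import *
q0=np.array(load()[-1]["q"])
def pts(q):
    m,A=row(q);B=X.reshape(8,3);return [sum(m[:,3*i:3*i+3]@B[i] for i in range(k)) for k in (4,6)]
q,w,vm,p,A=run(q0,[(5,(0,0,0),(0,0,-.035))],False)
for dst in[(.45,0,.27),(.42,.05,.25)]:
 for mid in[(.53,.02,.2),(.55,0,.17),(.5,.02,.25)]:
  qq=q;pp=np.array(p)
  for k in range(1,11): qq=step(qq,pp+(np.array(dst)-pp)*k/10,A)
  for th1 in(-120,-135,-150):
   for th in(-45,-35):
    y1=np.deg2rad(180+th1-6);y2=np.deg2rad(th-th1)
    n=int(np.ceil(y1/.148));m=int(np.ceil(y2/.148))
    r_=run(qq,[(n,(0,0,-y1/n),(0,0,0)),(11,(0,-.1428,0),(0,0,0))]);f=r_[0]
    for k in range(1,6): f=step(f,r_[3]+(np.array(mid)-r_[3])*k/5,r_[4])
    s_=run(f,[(m,(-y2/m,0,0),(0,0,0))]);f=s_[0]
    for k in range(1,6): f=step(f,s_[3]+(np.array([.565,0,.165])-s_[3])*k/5,s_[4])
    for k in range(1,6): f=step(f,np.array([.565,0,.165-.0154*k]),s_[4])
    print(dst,mid,th1,th,"e",round(r_[1],3),round(s_[1],3),"v",round(r_[2],2),round(s_[2],2),"f",f,np.linalg.norm(err(f,np.array([.565,0,.088]),s_[4])).round(3),*pts(f))
E
```

```text
(0.45, 0, 0.27) (0.53, 0.02, 0.2) -120 -45 e 0.0 0.152 v 0.13 0.34 f [-1.37  2.06  1.14  2.15  2.03  0.13 -2.66] 0.0 [0.12 0.49 0.09] [0.34 0.22 0.09]
(0.45, 0, 0.27) (0.53, 0.02, 0.2) -120 -35 e 0.0 0.169 v 0.13 0.87 f [-1.18  1.83  0.73  2.27  1.96  0.84 -2.59] 0.0 [0.23 0.49 0.21] [0.31 0.18 0.09]
(0.45, 0, 0.27) (0.53, 0.02, 0.2) -135 -45 e 0.0 0.232 v 0.13 0.88 f [-1.21  1.77  0.77  2.15  1.64  0.64 -2.2 ] 0.0 [0.22 0.51 0.24] [0.34 0.22 0.09]
(0.45, 0, 0.27) (0.53, 0.02, 0.2) -135 -35 e 0.0 0.469 v 0.13 1.52 f [-1.21  1.87  0.78  2.27  1.99  0.78 -2.64] 0.0 [0.22 0.5  0.19] [0.31 0.18 0.09]
(0.45, 0, 0.27) (0.53, 0.02, 0.2) -150 -45 e 0.0 0.245 v 0.16 0.28 f [-0.8   1.6   0.18  2.21  1.75  1.55 -2.38] 0.0 [0.41 0.38 0.34] [0.31 0.19 0.07]
(0.45, 0, 0.27) (0.53, 0.02, 0.2) -150 -35 e 0.0 0.318 v 0.16 0.48 f [-0.88  1.74  0.34  2.31  1.88  1.55 -2.64] 0.0 [0.38 0.41 0.26] [0.28 0.14 0.07]
(0.45, 0, 0.27) (0.55, 0, 0.17) -120 -45 e 0.0 0.148 v 0.13 0.34 f [-1.37  2.06  1.14  2.15  2.03  0.13 -2.66] 0.0 [0.12 0.49 0.09] [0.34 0.22 0.09]
(0.45, 0, 0.27) (0.55, 0, 0.17) -120 -35 e 0.
[... 3661 characters left out ...]
 f [-0.99  1.67  0.45  2.26  1.84  1.21 -2.4 ] 0.0 [0.33 0.45 0.3 ] [0.31 0.18 0.09]
(0.42, 0.05, 0.25) (0.5, 0.02, 0.25) -135 -45 e 0.0 0.001 v 0.15 0.88 f [-1.37  2.06  1.14  2.15  2.03  0.13 -2.66] 0.0 [0.12 0.49 0.09] [0.34 0.22 0.09]
(0.42, 0.05, 0.25) (0.5, 0.02, 0.25) -135 -35 e 0.0 0.029 v 0.15 0.56 f [-1.19  1.85  0.75  2.27  1.97  0.81 -2.61] 0.0 [0.23 0.5  0.2 ] [0.31 0.18 0.09]
(0.42, 0.05, 0.25) (0.5, 0.02, 0.25) -150 -45 e 0.0 0.005 v 0.17 0.59 f [-1.12  1.73  0.62  2.19  1.73  0.92 -2.39] 0.0 [0.27 0.49 0.27] [0.32 0.2  0.08]
(0.42, 0.05, 0.25) (0.5, 0.02, 0.25) -150 -35 e 0.0 0.042 v 0.17 0.73 f [-0.99  1.74  0.47  2.3   1.89  1.29 -2.58] 0.0 [0.33 0.45 0.26] [0.29 0.16 0.08]
```

Request:
{"op": "drive_tool", "data": {
  "commands": [
    {"wx":0,"wy":0,"wz":0,"dx":0,"dy":0,"dz":-0.02,"claw":0.2},
    {"wx":0,"wy":0,"wz":0,"dx":0,"dy":0,"dz":-0.035,"claw":0.2},
    {"wx":0,"wy":0,"wz":0,"dx":0,"dy":0,"dz":-0.04,"claw":0.2},
    {"wx":0,"wy":0,"wz":0,"dx":0,"dy":0,"dz":-0.04,"claw":0.2},
    {"wx":0,"wy":0,"wz":0,"dx":0,"dy":0,"dz":-0.04,"claw":0.2},
    {"wx":0,"wy":0,"wz":0,"dx":-0.0082,"dy":-0.041,"dz":-0.003,"claw":0.2},
    {"wx":0,"wy":0,"wz":0,"dx":-0.0082,"dy":-0.041,"dz":-0.003,"claw":0.2},
    {"wx":0,"wy":0,"wz":0,"dx":-0.0082,"dy":-0.041,"dz":-0.003,"claw":0.2},
    {"wx":0,"wy":0,"wz":0,"dx":-0.0082,"dy":-0.041,"dz":-0.003,"claw":0.2},
    {"wx":0,"wy":0,"wz":0,"dx":-0.0082,"dy":-0.041,"dz":-0.003,"claw":0.2},
    {"wx":0,"wy":0,"wz":0,"dx":-0.0082,"dy":-0.041,"dz":-0.003,"claw":0.2},
    {"wx":0,"wy":0,"wz":0,"dx":-0.0082,"dy":-0.041,"dz":-0.003,"claw":0.2}
  ],
  "grip_force": 30
}}

```text
clock: 8.0
tool_pos: [0.4189, 0.0531, 0.2496]
eef_rot: [0.999, 0.052, -0.001, 0.003]
contact_force: [0.4, -0.1, -1.0]
opening: 0.369
```

```bash
python3 log.py
```

```text
8.0 [[-0.7436, 0.5618, 0.8089, 2.171, -0.6568, 0.6717, -0.9414], [0.4189, 0.0531, 0.2496], [0.9986, 0.0519, -0.0007, 0.0029], [0.3565, -0.0747, -1.0143]] 0.3689150432810228
```

```bash
python3 - <<'E'
from sim import *
q0=np.array(load()[-1]["q"]);out=[]
for th1 in(-165,-150,-135,-120):
  y1=np.deg2rad(180+th1-6);n=max(1,int(np.ceil(abs(y1)/.148)))
  r_=run(q0,[(n,(0,0,-y1/n),(0,0,0)),(11,(0,-.1428,0),(0,0,0))])
  for mid in[(x,y,z) for x in(.45,.5,.55) for y in(-.08,0,.08) for z in(.2,.27,.34)]:
    f=r_[0];e=r_[1]
    for k in range(1,6): f=step(f,r_[3]+(np.array(mid)-r_[3])*k/5,r_[4]);
    e=max(e,np.linalg.norm(err(f,np.array(mid),r_[4])))
    y2=np.deg2rad(-45-th1);m=int(np.ceil(y2/.148))
    s_=run(f,[(m,(-y2/m,0,0),(0,0,0))]);f=s_[0];e=max(e,s_[1])
    for k in range(1,6): f=step(f,s_[3]+(np.array([.565,0,.165])-s_[3])*k/5,s_[4])
    for k in range(1,6): f=step(f,np.array([.565,0,.165-.0154*k]),s_[4])
    out.append((max(r_[2],s_[2])+5*e,e,max(r_[2],s_[2]),th1,mid,f))
for o in sorted(out,key=lambda o:o[0])[:6]: print(o)
E
```

```text
(np.float64(0.31898098640429556), np.float64(5.469326280033407e-11), np.float64(0.31898098613082926), -135, (0.45, 0.08, 0.34), array([-1.14,  1.7 ,  0.66,  2.14,  1.63,  0.8 , -2.17]))
(np.float64(0.3791252932703111), np.float64(2.49529509143206e-10), np.float64(0.37912529202266354), -135, (0.5, 0, 0.34), array([-1.17,  1.74,  0.72,  2.15,  1.63,  0.72, -2.19]))
(np.float64(0.39875521055831536), np.float64(1.3672802952282107e-09), np.float64(0.39875520372191386), -120, (0.55, 0.08, 0.2), array([-1.13,  1.7 ,  0.65,  2.14,  1.63,  0.81, -2.17]))
(np.float64(0.4099032556285865), np.float64(0.009039156010474052), np.float64(0.36470747557621624), -120, (0.45, 0.08, 0.2), array([-1.37,  2.05,  1.13,  2.15,  2.03,  0.14, -2.66]))
(np.float64(0.42048666764609255), np.float64(0.0061139418667551584), np.float64(0.38991695831231676), -120, (0.5, 0.08, 0.2), array([-1.26,  1.85,  0.88,  2.15,  1.67,  0.49, -2.25]))
(np.float64(0.4269171711808693), np.float64(9.2200772505144e-10), np.float64(0.4269171665708307), -135, (0.55, -0.08, 0.34), array([-1.19,  1.76,  0.75,  2.15,  1.64,  0.67, -2.2 ]))
```

Request:
{"op": "drive_tool", "data": {
  "commands": [
    {"wx":0,"wy":0,"wz":-0.1361,"dx":0,"dy":0,"dz":0,"claw":0.2},
    {"wx":0,"wy":0,"wz":-0.1361,"dx":0,"dy":0,"dz":0,"claw":0.2},
    {"wx":0,"wy":0,"wz":-0.1361,"dx":0,"dy":0,"dz":0,"claw":0.2},
    {"wx":0,"wy":0,"wz":-0.1361,"dx":0,"dy":0,"dz":0,"claw":0.2},
    {"wx":0,"wy":0,"wz":-0.1361,"dx":0,"dy":0,"dz":0,"claw":0.2},
    {"wx":0,"wy":-0.1428,"wz":0,"dx":0,"dy":0,"dz":0,"claw":0.2},
    {"wx":0,"wy":-0.1428,"wz":0,"dx":0,"dy":0,"dz":0,"claw":0.2},
    {"wx":0,"wy":-0.1428,"wz":0,"dx":0,"dy":0,"dz":0,"claw":0.2},
    {"wx":0,"wy":-0.1428,"wz":0,"dx":0,"dy":0,"dz":0,"claw":0.2},
    {"wx":0,"wy":-0.1428,"wz":0,"dx":0,"dy":0,"dz":0,"claw":0.2},
    {"wx":0,"wy":-0.1428,"wz":0,"dx":0,"dy":0,"dz":0,"claw":0.2}
  ]
}}

```text
clock: 9.1
tool_pos: [0.4204, 0.0522, 0.2495]
eef_rot: [0.839, 0.346, -0.387, 0.163]
contact_force: [-0.4, -1.0, -0.4]
opening: 0.371
```

Request:
{"op": "drive_tool", "data": {
  "commands": [
    {"wx":0,"wy":-0.1428,"wz":0,"dx":0,"dy":0,"dz":0,"claw":0.2},
    {"wx":0,"wy":-0.1428,"wz":0,"dx":0,"dy":0,"dz":0,"claw":0.2},
    {"wx":0,"wy":-0.1428,"wz":0,"dx":0,"dy":0,"dz":0,"claw":0.2},
    {"wx":0,"wy":-0.1428,"wz":0,"dx":0,"dy":0,"dz":0,"claw":0.2},
    {"wx":0,"wy":-0.1428,"wz":0,"dx":0,"dy":0,"dz":0,"claw":0.2},
    {"wx":0,"wy":0,"wz":0,"dx":-0.03,"dy":0,"dz":-0.014,"claw":0.2},
    {"wx":0,"wy":0,"wz":0,"dx":-0.03,"dy":0,"dz":-0.014,"claw":0.2},
    {"wx":0,"wy":0,"wz":0,"dx":-0.03,"dy":0,"dz":-0.014,"claw":0.2},
    {"wx":0,"wy":0,"wz":0,"dx":0,"dy":0,"dz":0,"claw":0.2}
  ]
}}

```text
clock: 10.0
tool_pos: [0.4512, 0.0821, 0.3417]
eef_rot: [0.654, 0.268, -0.652, 0.274]
contact_force: [0.3, -0.3, -0.6]
opening: 0.363
```

```bash
python3 log.py; cat > where.py <<'E'
from h import *; from plant import r
np.set_printoptions(precision=4,suppress=True);T=toolT(r.get_state());print(T[:3])
E
python3 where.py
```

```text
10.0 [[-0.8145, 1.27, 0.8187, 1.311, 0.2239, 2.0496, -0.6831], [0.4512, 0.0821, 0.3417], [0.6542, 0.2682, -0.6521, 0.2736], [0.3259, -0.2932, -0.5553]] 0.363214729090521
[[ 0.0058  0.7077 -0.7065  0.4512]
 [-0.0059 -0.7064 -0.7078  0.0821]
 [-1.      0.0083  0.0001  0.3417]]
```

Request:
{"op": "drive_tool", "data": {
  "commands": [
    {"wx":-0.12,"wy":0,"wz":0,"dx":0,"dy":0,"dz":0,"claw":0.2},
    {"wx":-0.12,"wy":0,"wz":0,"dx":0,"dy":0,"dz":0,"claw":0.2},
    {"wx":-0.12,"wy":0,"wz":0,"dx":0,"dy":0,"dz":0,"claw":0.2},
    {"wx":-0.12,"wy":0,"wz":0,"dx":0,"dy":0,"dz":0,"claw":0.2},
    {"wx":-0.12,"wy":0,"wz":0,"dx":0,"dy":0,"dz":0,"claw":0.2},
    {"wx":-0.12,"wy":0,"wz":0,"dx":0,"dy":0,"dz":0,"claw":0.2},
    {"wx":-0.12,"wy":0,"wz":0,"dx":0,"dy":0,"dz":0,"claw":0.2},
    {"wx":-0.12,"wy":0,"wz":0,"dx":0,"dy":0,"dz":0,"claw":0.2},
    {"wx":-0.12,"wy":0,"wz":0,"dx":0,"dy":0,"dz":0,"claw":0.2},
    {"wx":-0.12,"wy":0,"wz":0,"dx":0,"dy":0,"dz":0,"claw":0.2},
    {"wx":-0.12,"wy":0,"wz":0,"dx":0,"dy":0,"dz":0,"claw":0.2},
    {"wx":-0.12,"wy":0,"wz":0,"dx":0,"dy":0,"dz":0,"claw":0.2}
  ]
}}

```text
clock: 11.2
tool_pos: [0.4492, 0.082, 0.3379]
eef_rot: [0.31, 0.635, -0.313, 0.634]
contact_force: [0.9, 0.1, 0.4]
opening: 0.362
```

```bash
python3 log.py; python3 where.py
```

```text
11.2 [[-1.4724, 1.1781, 0.8463, 2.3382, 1.2045, 0.7911, -1.4575], [0.4492, 0.082, 0.3379], [0.3098, 0.6353, -0.3132, 0.6343], [0.8793, 0.078, 0.4241]] 0.36223749833223534
[[-0.0034  0.791   0.6118  0.4492]
 [-0.0038  0.6118 -0.791   0.082 ]
 [-1.     -0.005   0.0009  0.3379]]
```

Request:
{"op": "drive_tool", "data": {
  "commands": [
    {"wx":-0.064,"wy":0,"wz":0,"dx":0,"dy":0,"dz":0,"claw":0.2},
    {"wx":-0.063,"wy":0,"wz":0,"dx":0,"dy":0,"dz":0,"claw":0.2},
    {"wx":0,"wy":0,"wz":0,"dx":0.0272,"dy":0.0039,"dz":0.0236,"claw":0.2},
    {"wx":0,"wy":0,"wz":0,"dx":0.0272,"dy":0.0039,"dz":0.0236,"claw":0.2},
    {"wx":0,"wy":0,"wz":0,"dx":0.0272,"dy":0.0039,"dz":0.0236,"claw":0.2},
    {"wx":0,"wy":0,"wz":0,"dx":0.0272,"dy":0.0039,"dz":0.0236,"claw":0.2},
    {"wx":0,"wy":0,"wz":0,"dx":0.0272,"dy":0.0039,"dz":0.0236,"claw":0.2},
    {"wx":0,"wy":0,"wz":0,"dx":0.0272,"dy":0.0039,"dz":0.0236,"claw":0.2},
    {"wx":0,"wy":0,"wz":0,"dx":0,"dy":0,"dz":0,"claw":0.2}
  ]
}}

```text
clock: 12.1
tool_pos: [0.5669, -0.0054, 0.1719]
eef_rot: [0.27, 0.653, -0.275, 0.651]
contact_force: [-1.1, -0.4, -0.2]
opening: 0.367
```

```bash
python3 log.py; python3 where.py; python3 - <<'E'
from h import *; from plant import snapshot
D={n:snapshot(n) for n in("scene","side")};pickle.dump(D,open("d1.pkl","wb"))
c=[cv2.resize(D[n]["color"][v:v+130,u:u+130],(390,390),interpolation=cv2.INTER_NEAREST) for n,u,v in(("scene",270,110),("side",280,120))]
cv2.imwrite("pics/p1.png",np.hstack(c)[:,:,::-1])
E
```

```text
12.1 [[-1.1187, 1.5516, 0.724, 2.26, 1.7607, 0.8092, -2.1797], [0.5669, -0.0054, 0.1719], [0.2703, 0.6533, -0.2753, 0.6514], [-1.1295, -0.3968, -0.2059]] 0.36703567091022626
[[-0.0052  0.7118  0.7023  0.5669]
 [-0.0056  0.7023 -0.7118 -0.0054]
 [-1.     -0.0076  0.0003  0.1719]]
```

View pics/p1.png

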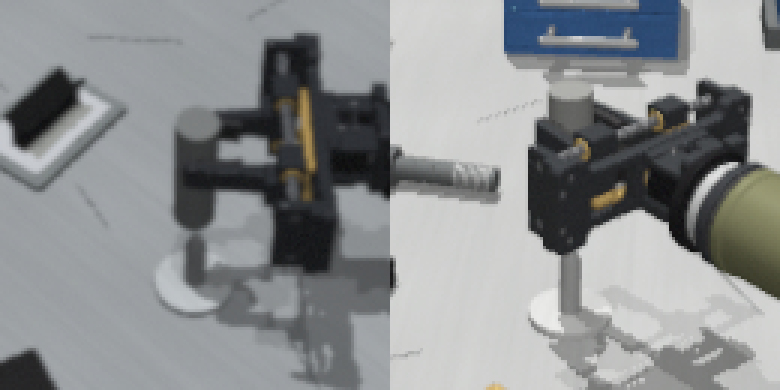

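The tube hangs vertical. Its centre columns (scene 335, side 340.7) match the peg's (335, 340.2), so I'll lower it.

Request:
{"op": "drive_tool", "data": {
  "commands": [
    {"wx":0,"wy":0,"wz":0,"dx":0.016,"dy":0,"dz":0,"claw":0.2},
    {"wx":0,"wy":0,"wz":0,"dx":0.016,"dy":0,"dz":0,"claw":0.2},
    {"wx":0,"wy":0,"wz":0,"dx":0.016,"dy":0,"dz":0,"claw":0.2},
    {"wx":0,"wy":0,"wz":0,"dx":0.016,"dy":0,"dz":0,"claw":0.2},
    {"wx":0,"wy":0,"wz":0,"dx":0.012,"dy":0,"dz":0,"claw":0.2},
    {"wx":0,"wy":0,"wz":0,"dx":0,"dy":0,"dz":0,"claw":0.2}
  ]
}}

```text
clock: 12.8
tool_pos: [0.566, -0.0041, 0.0981]
eef_rot: [0.269, 0.653, -0.275, 0.653]
contact_force: [0.1, 0.6, 0.0]
opening: 0.365
```

```bash
python3 log.py; python3 where.py
```

```text
12.8 [[-1.1289, 1.6849, 0.6664, 2.161, 1.6513, 0.8026, -2.179], [0.566, -0.0041, 0.0981], [0.2693, 0.6527, -0.2745, 0.6528], [0.1206, 0.6144, 0.0345]] 0.3652028176190487
[[-0.0027  0.71    0.7042  0.566 ]
 [-0.0068  0.7042 -0.71   -0.0041]
 [-1.     -0.0067  0.0029  0.0981]]
```

No contact so far, and 10 mm remain by estimate.

Request:
{"op": "drive_tool", "data": {
  "commands": [
    {"wx":0,"wy":0,"wz":0,"dx":0.004,"dy":0,"dz":0,"claw":0.2},
    {"wx":0,"wy":0,"wz":0,"dx":0.004,"dy":0,"dz":0,"claw":0.2},
    {"wx":0,"wy":0,"wz":0,"dx":0.002,"dy":0,"dz":0,"claw":0.2},
    {"wx":0,"wy":0,"wz":0,"dx":0.001,"dy":0,"dz":0,"claw":0.2},
    {"wx":0,"wy":0,"wz":0,"dx":0,"dy":0,"dz":0,"claw":0.2}
  ]
}}

```text
clock: 13.3
tool_pos: [0.5661, -0.0045, 0.0898]
eef_rot: [0.27, 0.652, -0.275, 0.654]
contact_force: [0.0, -0.3, -0.4]
opening: 0.365
```

```bash
python3 log.py
```

```text
13.3 [[-1.1293, 1.6999, 0.6608, 2.1465, 1.6345, 0.8028, -2.1748], [0.5661, -0.0045, 0.0898], [0.2701, 0.6516, -0.2745, 0.6535], [0.0405, -0.3009, -0.4014]] 0.3645864816522553
```

Request:
{"op": "drive_tool", "data": {
  "commands": [
    {"wx":0,"wy":0,"wz":0,"dx":0.002,"dy":0,"dz":0,"claw":0.2},
    {"wx":0,"wy":0,"wz":0,"dx":0.001,"dy":0,"dz":0,"claw":0.2},
    {"wx":0,"wy":0,"wz":0,"dx":0.001,"dy":0,"dz":0,"claw":0.2},
    {"wx":0,"wy":0,"wz":0,"dx":0,"dy":0,"dz":0,"claw":0.2}
  ]
}}

```text
clock: 13.7
tool_pos: [0.5661, -0.0048, 0.0875]
eef_rot: [0.27, 0.65, -0.275, 0.655]
contact_force: [-0.7, 0.6, 4.7]
opening: 0.367
```

Request:
{"op": "drive_tool", "data": {
  "commands": [
    {"wx":0,"wy":0,"wz":0,"dx":0.001,"dy":0,"dz":0,"claw":0.2},
    {"wx":0,"wy":0,"wz":0,"dx":0.001,"dy":0,"dz":0,"claw":0.2},
    {"wx":0,"wy":0,"wz":0,"dx":0,"dy":0,"dz":0,"claw":0.2}
  ]
}}

```text
clock: 14.0
tool_pos: [0.5662, -0.0051, 0.0874]
eef_rot: [0.269, 0.649, -0.275, 0.656]
contact_force: [-1.5, 1.6, 9.3]
opening: 0.366
```

Request:
{"op": "drive_tool", "data": {
  "commands": [
    {"wx":0,"wy":0,"wz":0,"dx":-0.001,"dy":0,"dz":0,"claw":0.2},
    {"wx":0,"wy":0,"wz":0,"dx":0,"dy":0,"dz":0,"claw":0.5},
    {"wx":0,"wy":0,"wz":0,"dx":0,"dy":0,"dz":0,"claw":0.7},
    {"wx":0,"wy":0,"wz":0,"dx":0,"dy":0,"dz":0,"claw":0.8},
    {"wx":0,"wy":0,"wz":0,"dx":0,"dy":0,"dz":0,"claw":0.8},
    {"wx":0,"wy":0,"wz":0,"dx":0,"dy":0,"dz":-0.02,"claw":0.8},
    {"wx":0,"wy":0,"wz":0,"dx":0,"dy":0,"dz":-0.03,"claw":0.8},
    {"wx":0,"wy":0,"wz":0,"dx":0,"dy":0,"dz":-0.03,"claw":0.8},
    {"wx":0,"wy":0,"wz":0,"dx":-0.03,"dy":0,"dz":0,"claw":0.8},
    {"wx":0,"wy":0,"wz":0,"dx":-0.04,"dy":0,"dz":0,"claw":0.8},
    {"wx":0,"wy":0,"wz":0,"dx":-0.04,"dy":0,"dz":0,"claw":0.8},
    {"wx":0,"wy":0,"wz":0,"dx":-0.04,"dy":0,"dz":0,"claw":0.8}
  ]
}}

```text
clock: 15.2
tool_pos: [0.5097, 0.0533, 0.2353]
eef_rot: [0.27, 0.652, -0.275, 0.653]
contact_force: [0.8, 1.3, 0.3]
opening: 0.799
```

```bash
python3 log.py; python3 where.py; python3 - <<'E'
from h import *; from plant import snapshot
D={n:snapshot(n) for n in("scene","side")};pickle.dump(D,open("d2.pkl","wb"))
c=[cv2.resize(D[n]["color"][v:v+130,u:u+130],(390,390),interpolation=cv2.INTER_NEAREST) for n,u,v in(("scene",310,150),("side",280,170))]
cv2.imwrite("pics/p2.png",np.hstack(c)[:,:,::-1])
E
```

```text
15.2 [[-1.2941, 1.407, 0.7188, 2.3464, 1.5869, 0.7913, -1.9915], [0.5097, 0.0533, 0.2353], [0.2696, 0.652, -0.2748, 0.6533], [0.8069, 1.3319, 0.3206]] 0.7992309709490488
[[-0.0011  0.7105  0.7037  0.5097]
 [-0.0075  0.7037 -0.7105  0.0533]
 [-1.     -0.0061  0.0045  0.2353]]
```

View pics/p2.png

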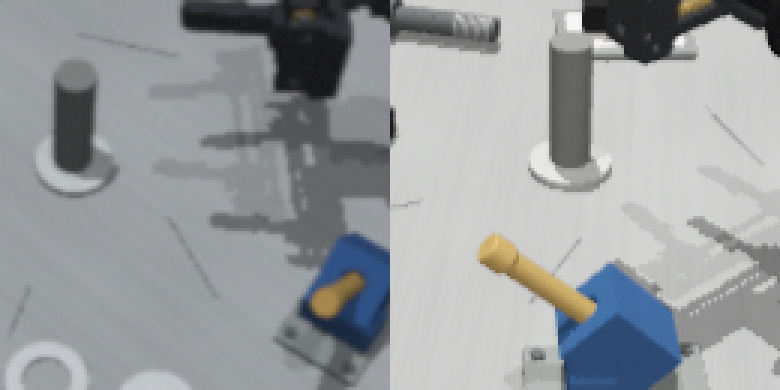

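The tube stands upright with its rim on the foot in both crops. Next I'll get the pin axis by intersecting the two view planes.

```bash
python3 - <<'E'
from h import *
D=pickle.load(open("d0.pkl","rb"));np.set_printoptions(precision=4,suppress=True)
N=[];O=[];E=[]
for n,b in(("scene",(395,215,480,290)),("side",(300,235,390,330))):
    d=D[n];hsv=cv2.cvtColor(d["color"],cv2.COLOR_RGB2HSV)
    m=((hsv[...,0]>10)&(hsv[...,0]<25)&(hsv[...,1]>80)).astype(np.uint8)
    z=np.zeros_like(m);z[b[1]:b[3],b[0]:b[2]]=m[b[1]:b[3],b[0]:b[2]]
    p=np.argwhere(z)[:,::-1].astype(np.float32);vx,vy,x0,y0=cv2.fitLine(p,cv2.DIST_L2,0,.01,.01).ravel()
    t=(p-[x0,y0])@[vx,vy];e=[np.array([x0+vx*k,y0+vy*k]) for k in(t.min(),t.max())];print(n,len(p),e)
    o,k1=ray(d,*e[0]);_,k2=ray(d,*e[1]);nn=np.cross(k1,k2);N.append(nn/np.linalg.norm(nn));O.append(o);E.append(e)
dr=np.cross(N[0],N[1]);dr/=np.linalg.norm(dr);dr*=np.sign(dr[2])
pt=np.linalg.lstsq(np.array([N[0],N[1],dr]),np.array([N[0]@O[0],N[1]@O[1],0]),rcond=None)[0]
print("dir",dr,"elev",np.rad2deg(np.arcsin(dr[2])),"az",np.rad2deg(np.arctan2(dr[1],dr[0])))
for n,e in zip(("scene","side"),E):
    for q in e:
        o,k=ray(D[n],*q);t=np.linalg.lstsq(np.c_[dr,-k],o-pt,rcond=None)[0];print(n,pt+t[0]*dr)
E
```

```text
scene 136 [array([414.4442, 253.5785], dtype=float32), array([429.3407, 242.1413], dtype=float32)]
side 360 [array([310.5741, 251.1178], dtype=float32), array([346.1673, 274.2797], dtype=float32)]
dir [0.7429 0.1146 0.6595] elev 41.260027356566816 az 8.767961652040526
scene [0.6214 0.2691 0.144 ]
scene [0.5203 0.2535 0.0542]
side [0.6007 0.2659 0.1256]
side [0.5352 0.2558 0.0674]
```

```bash
cat >> sim.py <<'E'
from scipy.spatial.transform import Slerp
def tilt(az,below,sgn):
    """tool z points az, 'below' deg under horizontal; sgn=-1: tool x on the down/back side, +1 opposite"""
    a=np.deg2rad(az);b=np.deg2rad(below);u=np.array([np.cos(a),np.sin(a),0]);k=np.array([0,0,1.])
    z=u*np.cos(b)-k*np.sin(b);x=sgn*(u*np.sin(b)+k*np.cos(b));return np.c_[x,np.cross(z,x),z]
def go(q,p1,G1,n=16):
    p,A=F(q);S_=Slerp([0,1],R.from_matrix([A,G1]));e=0;v=0
    for k in range(1,n+1):
        P=p+(np.array(p1)-p)*k/n;M=S_(k/n).as_matrix();q2=step(q,P,M);v=max(v,abs(q2-q).max());q=q2;e=max(e,np.linalg.norm(err(q,P,M)))
    return q,round(e,3),round(v,2),np.linalg.norm(err(q,np.array(p1),G1)).round(4)
E
python3 - <<'E'
from sim import *
q0=np.array(load()[-1]["q"]);g=np.array([.561,.2595,.092]);rest=np.array([.531,-.2255,.19])
for below in(45,55,65,75,90):
  for sg in(-1,1):
    G=tilt(8.8,below,sg)
    a=go(q0,g-.12*G[:,2],G,24);b=go(a[0],g,G,8);out=np.array([.707,.1,.7])*.08;c=go(b[0],g+out,G,8)
    print(below,sg,"pre",a[1:],"grasp",b[0],b[1:],"out",c[3])
    for yaw in(6,186-360):
      for below2,s2 in ((below+41,sg),):
        G2=tilt(6,below2,sg) if yaw==6 else R.from_euler('z',180,degrees=True).as_matrix()@tilt(6,below2,sg)
        for via in((.48,.1,.3),(.5,0,.35)):
          f=go(c[0],via,G2,20);h=go(f[0],rest,G2,10);print("    yaw",yaw,via,f[1:],"rest",h[0],h[1:])
E
```

```text
45 -1 pre (np.float64(0.036), np.float64(0.06), np.float64(0.0065)) grasp [-0.88  1.04  0.31  2.35  2.91  0.89 -2.02] (np.float64(0.0), np.float64(0.03), np.float64(0.0)) out 0.0
    yaw 6 (0.48, 0.1, 0.3) (np.float64(0.496), np.float64(0.77), np.float64(0.4961)) rest [ 1.53  0.9  -1.47  1.91  4.14  0.04 -1.98] (np.float64(0.503), np.float64(0.19), np.float64(0.5034))
    yaw 6 (0.5, 0, 0.35) (np.float64(0.485), np.float64(0.63), np.float64(0.4847)) rest [ 1.53  0.93 -1.47  1.9   4.14  0.04 -1.99] (np.float64(0.506), np.float64(0.07), np.float64(0.5063))
    yaw -174 (0.48, 0.1, 0.3) (np.float64(0.618), np.float64(0.9), np.float64(0.6182)) rest [ 1.59  0.96 -1.47  1.85  4.14  0.04  1.17] (np.float64(0.566), np.float64(0.09), np.float64(0.5657))
    yaw -174 (0.5, 0, 0.35) (np.float64(0.638), np.float64(0.96), np.float64(0.6366)) rest [ 1.59  0.96 -1.47  1.85  4.14  0.04  1.17] (np.float64(0.566), np.float64(0.06), np.float64(0.5664))
45 1 pre (np.float64(0.3), np.float64(0.13), np.float64(0.3005)) grasp [-1.31  1.05  0.88  2.41  0.26  0.04 -2.66] (np.float64(0.343), np.float64(0.04),
[... 7495 characters left out ...]
), np.float64(0.05), np.float64(0.0)) rest [ 0.05  1.07  0.39  1.18 -0.04  1.58 -1.09] (np.float64(0.0), np.float64(0.05), np.float64(0.0))
    yaw 6 (0.5, 0, 0.35) (np.float64(0.0), np.float64(0.05), np.float64(0.0)) rest [ 0.05  1.07  0.39  1.18 -0.04  1.58 -1.09] (np.float64(0.0), np.float64(0.03), np.float64(0.0))
    yaw -174 (0.48, 0.1, 0.3) (np.float64(0.16), np.float64(1.14), np.float64(0.0)) rest [ 0.65  0.72 -0.18  2.31  3.72  0.55 -1.51] (np.float64(0.013), np.float64(0.15), np.float64(0.0))
    yaw -174 (0.5, 0, 0.35) (np.float64(0.215), np.float64(0.72), np.float64(0.1558)) rest [ 1.06  0.77 -0.81  2.3  -0.29  0.04  2.56] (np.float64(0.177), np.float64(2.16), np.float64(0.1773))
```

```bash
cat > plan.py <<'E'
from sim import *
def to(q,p1,G1,nr,nt):
    """rotate in place nr rows, then translate nt rows: print row values and simulated result"""
    p,A=F(q);w=R.from_matrix(A.T@G1).as_rotvec()/nr;d=G1.T@(np.array(p1)-p)/nt
    r_=run(q,[(nr,w,(0,0,0)),(nt,(0,0,0),d)])
    print("w",np.round(w,4).tolist(),"x",nr," d",np.round(d,4).tolist(),"x",nt,"| q",r_[0],"e",round(r_[1],4),"v",round(r_[2],2));return r_[0]
E
python3 - <<'E'
from plan import *
q0=np.array(load()[-1]["q"]);g=np.array([.561,.2595,.092]);G=tilt(8.8,80,1)
p,A=F(q0);print(np.linalg.norm(R.from_matrix(A.T@G).as_rotvec()))
to(q0,g-.12*G[:,2],G,22,5)
# alternative: move up first
q=go(q0,(.5,.1,.3),A,5)[0];to(q,g-.12*G[:,2],G,22,5)
E
```

```text
2.554517696228706
w [0.0695, 0.0425, 0.0827] x 22  d [0.0112, -0.0392, 0.0071] x 5 | q [-0.71  0.66  0.25  1.87 -0.2   0.47 -1.77] e 0.0 v 0.13
w [0.0695, 0.0425, 0.0827] x 22  d [0.0095, -0.0297, 0.0199] x 5 | q [-0.79  0.68  0.4   1.87 -0.41  0.5  -1.56] e 0.0 v 0.14
```

Request:
{"op": "drive_tool", "data": {
  "commands": [
    {"wx":0.0765,"wy":0.0467,"wz":0.091,"dx":0,"dy":0,"dz":0,"claw":1},
    {"wx":0.0765,"wy":0.0467,"wz":0.091,"dx":0,"dy":0,"dz":0,"claw":1},
    {"wx":0.0765,"wy":0.0467,"wz":0.091,"dx":0,"dy":0,"dz":0,"claw":1},
    {"wx":0.0765,"wy":0.0467,"wz":0.091,"dx":0,"dy":0,"dz":0,"claw":1},
    {"wx":0.0765,"wy":0.0467,"wz":0.091,"dx":0,"dy":0,"dz":0,"claw":1},
    {"wx":0.0765,"wy":0.0467,"wz":0.091,"dx":0,"dy":0,"dz":0,"claw":1},
    {"wx":0.0765,"wy":0.0467,"wz":0.091,"dx":0,"dy":0,"dz":0,"claw":1},
    {"wx":0.0765,"wy":0.0467,"wz":0.091,"dx":0,"dy":0,"dz":0,"claw":1},
    {"wx":0.0765,"wy":0.0467,"wz":0.091,"dx":0,"dy":0,"dz":0,"claw":1},
    {"wx":0.0765,"wy":0.0467,"wz":0.091,"dx":0,"dy":0,"dz":0,"claw":1}
  ]
}}

```text
clock: 16.3
tool_pos: [0.5099, 0.0541, 0.2335]
eef_rot: [0.788, 0.452, -0.116, 0.401]
contact_force: [-0.9, -0.6, -0.4]
opening: 0.998
```

Request:
{"op": "drive_tool", "data": {
  "commands": [
    {"wx":0.0765,"wy":0.0467,"wz":0.091,"dx":0,"dy":0,"dz":0,"claw":1},
    {"wx":0.0765,"wy":0.0467,"wz":0.091,"dx":0,"dy":0,"dz":0,"claw":1},
    {"wx":0.0765,"wy":0.0467,"wz":0.091,"dx":0,"dy":0,"dz":0,"claw":1},
    {"wx":0.0765,"wy":0.0467,"wz":0.091,"dx":0,"dy":0,"dz":0,"claw":1},
    {"wx":0.0765,"wy":0.0467,"wz":0.091,"dx":0,"dy":0,"dz":0,"claw":1},
    {"wx":0.0765,"wy":0.0467,"wz":0.091,"dx":0,"dy":0,"dz":0,"claw":1},
    {"wx":0.0765,"wy":0.0467,"wz":0.091,"dx":0,"dy":0,"dz":0,"claw":1},
    {"wx":0.0765,"wy":0.0467,"wz":0.091,"dx":0,"dy":0,"dz":0,"claw":1},
    {"wx":0.0765,"wy":0.0467,"wz":0.091,"dx":0,"dy":0,"dz":0,"claw":1},
    {"wx":0.0765,"wy":0.0467,"wz":0.091,"dx":0,"dy":0,"dz":0,"claw":1},
    {"wx":0,"wy":0,"wz":0,"dx":0,"dy":0,"dz":0,"claw":1}
  ]
}}

```text
clock: 17.4
tool_pos: [0.5085, 0.0494, 0.2339]
eef_rot: [0.994, 0.072, 0.086, -0.006]
contact_force: [-0.5, -0.4, 0.7]
opening: 0.999
```

```bash
python3 log.py; python3 - <<'E'
from plan import *
q0=np.array(load()[-1]["q"]);g=np.array([.561,.2595,.092]);G=tilt(8.8,80,1)
to(q0,g-.12*G[:,2],G,1,5)
E
```

```text
17.4 [[-0.2752, 0.5145, 0.1267, 2.0881, -0.1596, 0.3737, -1.4534], [0.5085, 0.0494, 0.2339], [0.9937, 0.0716, 0.0861, -0.0064], [-0.5456, -0.3794, 0.6982]] 0.9990595118854116
w [0.0013, 0.0017, -0.0096] x 1  d [0.0116, -0.0399, 0.0069] x 5 | q [-0.71  0.66  0.25  1.87 -0.2   0.47 -1.77] e 0.0 v 0.1
```

Request:
{"op": "drive_tool", "data": {
  "commands": [
    {"wx":0,"wy":0,"wz":-0.0096,"dx":0.0116,"dy":-0.0399,"dz":0.0069,"claw":1},
    {"wx":0,"wy":0,"wz":0,"dx":0.0116,"dy":-0.0399,"dz":0.0069,"claw":1},
    {"wx":0,"wy":0,"wz":0,"dx":0.0116,"dy":-0.0399,"dz":0.0069,"claw":1},
    {"wx":0,"wy":0,"wz":0,"dx":0.0116,"dy":-0.0399,"dz":0.0069,"claw":1},
    {"wx":0,"wy":0,"wz":0,"dx":0.0116,"dy":-0.0399,"dz":0.0069,"claw":1},
    {"wx":0,"wy":0,"wz":0,"dx":0,"dy":0,"dz":0,"claw":1}
  ]
}}

```text
clock: 18.0
tool_pos: [0.5388, 0.2706, 0.2084]
eef_rot: [0.992, 0.088, 0.087, -0.008]
contact_force: [-0.1, 0.3, 0.3]
opening: 1.0
```

```bash
python3 log.py; python3 - <<'E'
from h import *; from plant import r,snapshot
s=r.get_state();d=snapshot("wrist");pickle.dump((s,d),open("w2.pkl","wb"));T=toolT(s)@d["T_tool_cam"]
im=d["color"].copy()
for p in[(.535,.2555,.069),(.561,.2595,.092),(.594,.2646,.122)]:
    u=proj(d,np.array(p),T);print(u.round(1));cv2.drawMarker(im,tuple(int(x) for x in u),(255,0,255),cv2.MARKER_CROSS,10,1)
cv2.imwrite("pics/w2.png",im[:,:,::-1])
E
```

```text
18.0 [[-0.7242, 0.668, 0.246, 1.8541, -0.1953, 0.4777, -1.7692], [0.5388, 0.2706, 0.2084], [0.9923, 0.0881, 0.0868, -0.0077], [-0.1358, 0.3307, 0.3492]] 1.0000263059709573
[339.5 225.3]
[342.  196.6]
[346.  150.9]
```

View pics/w2.png

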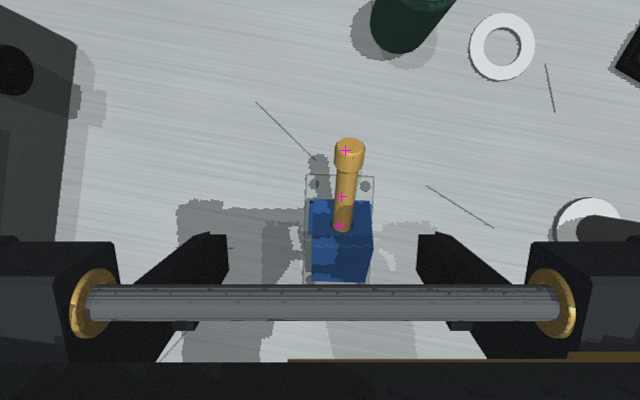

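The wrist view shows the pin axis about 4 px (3 mm) to the −y side of my marks, e.g. (346,197) against (342,197). Its direction matches. I'll shift the target and descend.

```bash
python3 - <<'E'
from h import *; from plant import r
from sim import tilt
T=toolT(r.get_state());G=tilt(8.8,80,1);print(R.from_matrix(T[:3,:3].T@G).as_rotvec().round(4),(T[:3,:3].T@(np.array([.561,.2567,.092])-T[:3,3])).round(4))
E
```

```text
[-0.    0.    0.02] [-0.    0.01  0.12]
```

Request:
{"op": "drive_tool", "data": {
  "commands": [
    {"wx":0,"wy":0,"wz":0.02,"dx":0,"dy":0.01,"dz":0.02,"claw":1},
    {"wx":0,"wy":0,"wz":0,"dx":0,"dy":0,"dz":0.03,"claw":1},
    {"wx":0,"wy":0,"wz":0,"dx":0,"dy":0,"dz":0.03,"claw":1},
    {"wx":0,"wy":0,"wz":0,"dx":0,"dy":0,"dz":0.02,"claw":0.8},
    {"wx":0,"wy":0,"wz":0,"dx":0,"dy":0,"dz":0,"claw":0.7},
    {"wx":0,"wy":0,"wz":0,"dx":0,"dy":0,"dz":0,"claw":0.7}
  ],
  "grip_force": 40
}}

```text
clock: 18.65
tool_pos: [0.559, 0.2524, 0.1117]
eef_rot: [0.994, 0.071, 0.087, -0.006]
contact_force: [0.9, 0.5, 0.9]
opening: 0.752
```

```bash
python3 log.py; python3 - <<'E'
from h import *; from plant import r,snapshot
from sim import tilt
s=r.get_state();T=toolT(s);G=tilt(8.8,80,1);print(R.from_matrix(T[:3,:3].T@G).as_rotvec().round(4),(T[:3,:3].T@(np.array([.561,.2567,.092])-T[:3,3])).round(4))
d=snapshot("wrist");Tc=T@d["T_tool_cam"];hsv=cv2.cvtColor(d["color"],cv2.COLOR_RGB2HSV)
m=((hsv[...,0]>10)&(hsv[...,0]<25)&(hsv[...,1]>80));m[:,:250]=0;m[:,450:]=0;m[270:]=0
cv2.imwrite("pics/w3.png",d["color"][:,:,::-1])
for v in range(60,270,15):
    c=np.where(m[v])[0]
    if len(c)>4: print(v,c.min(),c.max(),(c.min()+c.max())/2)
for p in[(.535,.2527,.069),(.561,.2567,.092),(.594,.2618,.122)]: print(proj(d,np.array(p),Tc).round(1))
E
```

```text
18.65 [[-0.6362, 0.8274, 0.1766, 1.8847, -0.2342, 0.2824, -1.7351], [0.559, 0.2524, 0.1117], [0.9937, 0.0708, 0.0867, -0.0062], [0.9087, 0.4673, 0.8676]] 0.7519412044583809
[ 0.    0.   -0.01] [-0.   -0.    0.02]
165 292 333 312.5
180 287 337 312.0
195 289 336 312.5
210 295 330 312.5
225 297 330 313.5
240 298 329 313.5
255 300 329 314.5
[316.8 284.3]
[315.4 248. ]
[312.8 182.6]
```

Request:
{"op": "drive_tool", "data": {
  "commands": [
    {"wx":0,"wy":0,"wz":0,"dx":0,"dy":-0.003,"dz":0.01,"claw":0.7},
    {"wx":0,"wy":0,"wz":0,"dx":0,"dy":0,"dz":0.01,"claw":0.5},
    {"wx":0,"wy":0,"wz":0,"dx":0,"dy":0,"dz":0,"claw":0.35},
    {"wx":0,"wy":0,"wz":0,"dx":0,"dy":0,"dz":0,"claw":0.3},
    {"wx":0,"wy":0,"wz":0,"dx":0,"dy":0,"dz":0,"claw":0.27},
    {"wx":0,"wy":0,"wz":0,"dx":0,"dy":0,"dz":0,"claw":0.25}
  ],
  "grip_force": 10
}}

```text
clock: 19.3
tool_pos: [0.5624, 0.2565, 0.0922]
eef_rot: [0.994, 0.07, 0.087, -0.007]
contact_force: [-0.5, 1.0, 0.2]
opening: 0.271
```

```bash
python3 log.py; python3 - <<'E'
from h import *; from plant import r,snapshot
s=r.get_state();T=toolT(s);print((T[:3,:3].T@(np.array([.561,.2595,.092])-T[:3,3])).round(4))
d=snapshot("wrist");cv2.imwrite("pics/w4.png",d["color"][100:380,170:470][:,:,::-1].repeat(2,0).repeat(2,1))
E
```

```text
19.3 [[-0.631, 0.8628, 0.1639, 1.8781, -0.2403, 0.2508, -1.735], [0.5624, 0.2565, 0.0922], [0.9937, 0.0705, 0.0873, -0.007], [-0.4606, 0.984, 0.1785]] 0.27055268654432146
[-0.001  -0.0032  0.0001]
```

View pics/w4.png

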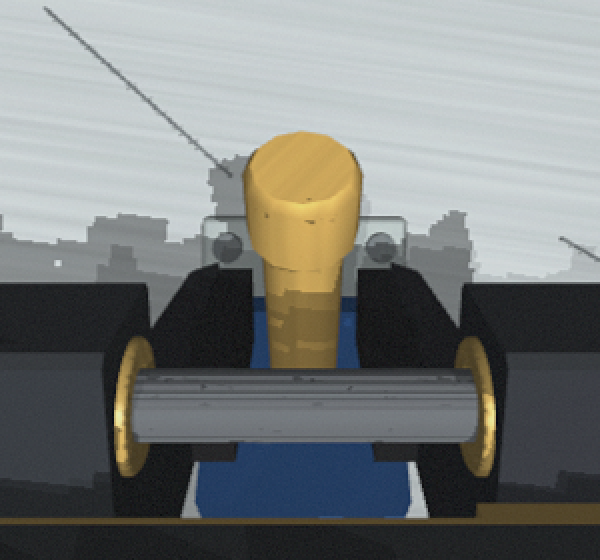

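Fingers (mid 305) and pin (mid 303) are centred in the crop. I'll grip firmly and start the pull.

Request:
{"op": "drive_tool", "data": {
  "commands": [
    {"wx":0,"wy":0,"wz":0,"dx":0,"dy":0,"dz":0,"claw":0.1},
    {"wx":0,"wy":0,"wz":0,"dx":0,"dy":0,"dz":0,"claw":0.05},
    {"wx":0,"wy":0,"wz":0,"dx":0,"dy":0,"dz":0,"claw":0.05},
    {"wx":0,"wy":0,"wz":0,"dx":0,"dy":0,"dz":0,"claw":0.05},
    {"wx":0,"wy":0,"wz":0,"dx":0.0041,"dy":0,"dz":-0.0029,"claw":0.05},
    {"wx":0,"wy":0,"wz":0,"dx":0.0041,"dy":0,"dz":-0.0029,"claw":0.05}
  ],
  "grip_force": 45
}}

```text
clock: 19.95
tool_pos: [0.5691, 0.2575, 0.0989]
eef_rot: [0.994, 0.071, 0.087, -0.007]
contact_force: [-0.3, 0.1, -1.2]
opening: 0.166
```

```bash
python3 log.py
```

```text
19.95 [[-0.6299, 0.8573, 0.1711, 1.8551, -0.2366, 0.2814, -1.7343], [0.5691, 0.2575, 0.0989], [0.9937, 0.0707, 0.0866, -0.0068], [-0.3057, 0.1171, -1.2405]] 0.16576494232806377
```

Request:
{"op": "drive_tool", "data": {
  "commands": [
    {"wx":0,"wy":0,"wz":0,"dx":0.0066,"dy":0,"dz":-0.0046,"claw":0.05},
    {"wx":0,"wy":0,"wz":0,"dx":0.0066,"dy":0,"dz":-0.0046,"claw":0.05},
    {"wx":0,"wy":0,"wz":0,"dx":0.0066,"dy":0,"dz":-0.0046,"claw":0.05},
    {"wx":0,"wy":0,"wz":0,"dx":0.0066,"dy":0,"dz":-0.0046,"claw":0.05},
    {"wx":0,"wy":0,"wz":0,"dx":0.0066,"dy":0,"dz":-0.0046,"claw":0.05},
    {"wx":0,"wy":0,"wz":0,"dx":0.0066,"dy":0,"dz":-0.0046,"claw":0.05},
    {"wx":0,"wy":0,"wz":0,"dx":0.0066,"dy":0,"dz":-0.0046,"claw":0.05},
    {"wx":0,"wy":0,"wz":0,"dx":0.0066,"dy":0,"dz":-0.0046,"claw":0.05},
    {"wx":0,"wy":0,"wz":0,"dx":0,"dy":0,"dz":-0.03,"claw":0.05},
    {"wx":0,"wy":0,"wz":0,"dx":0,"dy":0,"dz":-0.04,"claw":0.05},
    {"wx":0,"wy":0,"wz":0,"dx":0,"dy":0,"dz":-0.04,"claw":0.05}
  ]
}}

```text
clock: 21.05
tool_pos: [0.595, 0.2607, 0.2539]
eef_rot: [0.994, 0.07, 0.086, -0.007]
contact_force: [0.9, 0.9, -2.0]
opening: 0.168
```

```bash
python3 log.py; python3 - <<'E'
from h import *; from plant import r,snapshot
np.set_printoptions(precision=4,suppress=True)
T=toolT(r.get_state());print(T[:3]);D={n:snapshot(n) for n in("scene","side","wrist")};pickle.dump((T,D),open("d3.pkl","wb"))
c=[cv2.resize(D[n]["color"][v:v+130,u:u+130],(390,390),interpolation=cv2.INTER_NEAREST) for n,u,v in(("scene",360,150),("side",250,120))]
cv2.imwrite("pics/p3.png",np.hstack(c)[:,:,::-1])
E
```

```text
21.05 [[-0.6681, 0.6652, 0.2709, 1.6682, -0.1811, 0.6676, -1.7624], [0.595, 0.2607, 0.2539], [0.9937, 0.0705, 0.0864, -0.0067], [0.852, 0.9199, -1.9785]] 0.1681647357359045
[[ 0.9751  0.1412  0.1708  0.595 ]
 [ 0.1389 -0.99    0.0254  0.2607]
 [ 0.1727 -0.0011 -0.985   0.2539]]
```

View pics/p3.png

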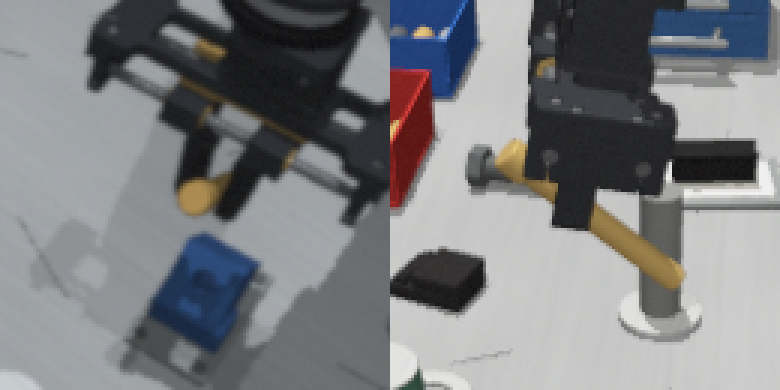

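The pin is free of the holder and held. In the side view its tip is near (345,214) and its head near (289,172). I'll measure its pose in the hand.

```bash
cat > pinpose.py <<'E'
from h import *
def meas(T,d,b):
    """pin outline in view d -> end points in the tool x-z plane"""
    hsv=cv2.cvtColor(d["color"],cv2.COLOR_RGB2HSV);m=((hsv[...,0]>10)&(hsv[...,0]<25)&(hsv[...,1]>80)).astype(np.uint8)
    z=np.zeros_like(m);z[b[1]:b[3],b[0]:b[2]]=m[b[1]:b[3],b[0]:b[2]]
    n,l,st,c=cv2.connectedComponentsWithStats(z)
    keep=np.isin(l,[i for i in range(1,n) if st[i,4]>25]);p=np.argwhere(keep)[:,::-1].astype(np.float32)
    vx,vy,x0,y0=cv2.fitLine(p,cv2.DIST_L2,0,.01,.01).ravel();t=(p-[x0,y0])@[vx,vy]
    out=[]
    for k in(t.min(),t.max()):
        o,dr=ray(d,x0+vx*k,y0+vy*k);n_=T[:3,1];P=o+dr*(n_@(T[:3,3]-o))/(n_@dr);out.append((P,T[:3,:3].T@(P-T[:3,3])))
    return len(p),out
E
python3 - <<'E'
from pinpose import *
np.set_printoptions(precision=4,suppress=True)
T,D=pickle.load(open("d3.pkl","rb"))
n,o=meas(T,D["side"],(275,160,360,225));print(n,o)
a,b=o[0][1],o[1][1];e=a-b;print("len",np.linalg.norm(e),"angle of pin in tool xz: deg from x toward -z",np.rad2deg(np.arctan2(-e[2],e[0])))
w=o[0][0]-o[1][0];print("elev",np.rad2deg(np.arcsin(w[2]/np.linalg.norm(w))),"az",np.rad2deg(np.arctan2(w[1],w[0])))
E
```

```text
484 [(array([0.6371, 0.2667, 0.2899]), array([ 0.0481, -0.    , -0.0282])), (array([0.5374, 0.2525, 0.2027]), array([-0.0661,  0.    ,  0.0404]))]
len 0.13323054697733283 angle of pin in tool xz: deg from x toward -z 30.966788913237306
elev 40.91324434512859 az 8.064483871462418
```

```bash
python3 - <<'E'
from pinpose import *
T,D=pickle.load(open("d3.pkl","rb"))
th=np.deg2rad(31);dv=np.array([np.cos(th),0,-np.sin(th)])
for c in(-.005,-.011,-.02):
    ends=[T[:3,:3]@(dv*(c+k))+T[:3,3] for k in(.065,-.065)]
    print(c,[proj(D[n],e).round(1).tolist() for n in("scene","side") for e in ends])
d=D["wrist"];hsv=cv2.cvtColor(d["color"],cv2.COLOR_RGB2HSV);m=((hsv[...,0]>10)&(hsv[...,0]<25)&(hsv[...,1]>80)&(np.indices(hsv.shape[:2])[0]<290)&(abs(np.indices(hsv.shape[:2])[1]-320)<60))
p=np.argwhere(m);print("wrist rows",p.min(0),p.max(0))
for c in(-.005,-.011,-.02): print(proj(d,dv*(c+.065),d["T_tool_cam"]).round(1), "near rim top",proj(d,dv*(c+.065)+.0105*np.array([np.sin(th),0,np.cos(th)]),d["T_tool_cam"]).round(1))
E
```

```text
-0.005 [[421.5, 215.4], [437.6, 207.8], [284.7, 169.0], [343.4, 211.0]]
-0.011 [[422.3, 215.0], [438.2, 207.5], [287.6, 171.0], [346.0, 212.8]]
-0.02 [[423.6, 214.4], [439.2, 207.1], [291.8, 174.1], [349.8, 215.5]]
wrist rows [166 261] [284 379]
[324.3 156.2] near rim top [324.1 135.9]
[324.2 170.9] near rim top [324.  150.5]
[324.1 190.9] near rim top [323.9 170.3]
```

```bash
python3 - <<'E'
from plan import *
q0=np.array(load()[-1]["q"]);G=tilt(6,121,1);u=np.array([np.cos(.105),np.sin(.105),0])
q=to(q0,(.52,.02,.3),G,6,6);to(q,np.array([.531,-.2235,.19])+.015*u,G,1,6)
E
```

```text
w [0.001, -0.1191, 0.0062] x 6  d [-0.0182, 0.0386, 0.002] x 6 | q [-0.23  0.78  0.23  1.38 -0.12  1.55 -1.45] e 0.0 v 0.19
w [0.0, -0.0, 0.0] x 1  d [0.0095, 0.0406, 0.0157] x 6 | q [ 0.11  0.98  0.26  1.27 -0.    1.41 -1.16] e 0.0 v 0.06
```

Request:
{"op": "drive_tool", "data": {
  "commands": [
    {"wx":0.001,"wy":-0.1191,"wz":0.0062,"dx":0,"dy":0,"dz":0,"claw":0.05},
    {"wx":0.001,"wy":-0.1191,"wz":0.0062,"dx":0,"dy":0,"dz":0,"claw":0.05},
    {"wx":0.001,"wy":-0.1191,"wz":0.0062,"dx":0,"dy":0,"dz":0,"claw":0.05},
    {"wx":0.001,"wy":-0.1191,"wz":0.0062,"dx":0,"dy":0,"dz":0,"claw":0.05},
    {"wx":0.001,"wy":-0.1191,"wz":0.0062,"dx":0,"dy":0,"dz":0,"claw":0.05},
    {"wx":0.001,"wy":-0.1191,"wz":0.0062,"dx":0,"dy":0,"dz":0,"claw":0.05},
    {"wx":0,"wy":0,"wz":0,"dx":-0.0182,"dy":0.0386,"dz":0.002,"claw":0.05},
    {"wx":0,"wy":0,"wz":0,"dx":-0.0182,"dy":0.0386,"dz":0.002,"claw":0.05},
    {"wx":0,"wy":0,"wz":0,"dx":-0.0182,"dy":0.0386,"dz":0.002,"claw":0.05},
    {"wx":0,"wy":0,"wz":0,"dx":-0.0182,"dy":0.0386,"dz":0.002,"claw":0.05},
    {"wx":0,"wy":0,"wz":0,"dx":-0.0182,"dy":0.0386,"dz":0.002,"claw":0.05},
    {"wx":0,"wy":0,"wz":0,"dx":-0.0182,"dy":0.0386,"dz":0.002,"claw":0.05}
  ]
}}

```text
clock: 22.4
tool_pos: [0.5196, 0.0186, 0.2973]
eef_rot: [0.962, 0.051, -0.267, 0.014]
contact_force: [0.9, -0.7, -1.7]
opening: 0.169
```

Request:
{"op": "drive_tool", "data": {
  "commands": [
    {"wx":0,"wy":0,"wz":0,"dx":0.0095,"dy":0.0406,"dz":0.0157,"claw":0.05},
    {"wx":0,"wy":0,"wz":0,"dx":0.0095,"dy":0.0406,"dz":0.0157,"claw":0.05},
    {"wx":0,"wy":0,"wz":0,"dx":0.0095,"dy":0.0406,"dz":0.0157,"claw":0.05},
    {"wx":0,"wy":0,"wz":0,"dx":0.0095,"dy":0.0406,"dz":0.0157,"claw":0.05},
    {"wx":0,"wy":0,"wz":0,"dx":0.0095,"dy":0.0406,"dz":0.0157,"claw":0.05},
    {"wx":0,"wy":0,"wz":0,"dx":0.0095,"dy":0.0406,"dz":0.0157,"claw":0.05},
    {"wx":0,"wy":0,"wz":0,"dx":0,"dy":0,"dz":0,"claw":0.05},
    {"wx":0,"wy":0,"wz":0,"dx":0,"dy":0,"dz":0,"claw":0.05}
  ]
}}

```text
clock: 23.2
tool_pos: [0.5454, -0.2227, 0.1861]
eef_rot: [0.962, 0.05, -0.268, 0.013]
contact_force: [0.8, 0.3, -1.7]
opening: 0.166
```

```bash
python3 log.py; python3 - <<'E'
from pinpose import *; from plant import r,snapshot
np.set_printoptions(precision=4,suppress=True)
T=toolT(r.get_state());print(T[:3]);D={n:snapshot(n) for n in("scene","side")};pickle.dump((T,D),open("d4.pkl","wb"))
c=[cv2.resize(D[n]["color"][v:v+130,u:u+130],(390,390),interpolation=cv2.INTER_NEAREST) for n,u,v in(("scene",210,50),("side",290,80))]
cv2.imwrite("pics/p4.png",np.hstack(c)[:,:,::-1])
n,o=meas(T,D["side"],(300,80,420,190));print(n,o)
E
```

```text
23.2 [[0.1093, 0.9821, 0.2546, 1.2748, -0.0055, 1.4062, -1.1579], [0.5454, -0.2227, 0.1861], [0.9621, 0.0496, -0.2677, 0.0127], [0.7699, 0.2558, -1.716]] 0.16645480798490836
[[ 0.8517  0.1022 -0.5139  0.5454]
 [ 0.0886 -0.9948 -0.051  -0.2227]
 [-0.5164 -0.0021 -0.8563  0.1861]]
772 [(array([ 0.6994, -0.2071,  0.2679]), array([ 0.0903,  0.    , -0.15  ])), (array([ 0.4725, -0.2301,  0.1589]), array([-0.0488, -0.    ,  0.0611]))]
```

View pics/p4.png

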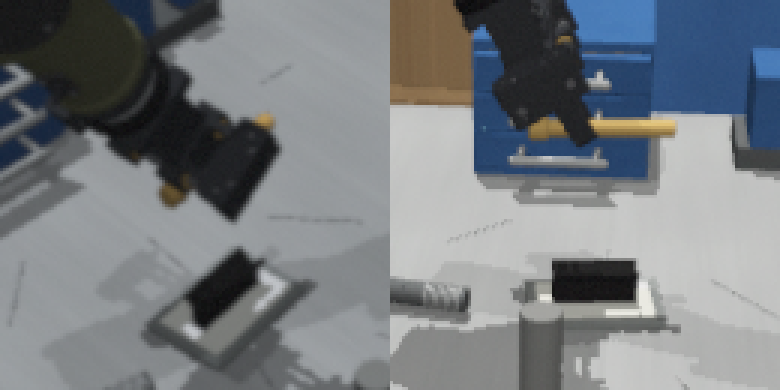

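In the side crop the pin is level, spanning columns 336–385.7 at row 123. The groove spans 344–372. In the scene crop the pin ends show at (172,193) and (264,121). I'll turn these into positions.

```bash
python3 - <<'E'
from pinpose import *
np.set_printoptions(precision=4,suppress=True)
T,D=pickle.load(open("d4.pkl","rb"));e,s=D["side"],D["scene"]
def onpl(d,u,v):
    o,k=ray(d,u,v);n=T[:3,1];return o+k*(n@(T[:3,3]-o))/(n@k)
a,b=onpl(e,336,123.3),onpl(e,385.7,122.7);print("pin ends",a,b,"mid",(a+b)/2,"len",np.linalg.norm(a-b),"elev",np.rad2deg(np.arcsin((a-b)[2]/np.linalg.norm(a-b))))
# brass pixel extremes per view
for n,d,bx in(("side",e,(330,118,392,128)),("scene",s,(255,80,305,125))):
    hsv=cv2.cvtColor(d["color"],cv2.COLOR_RGB2HSV);m=((hsv[...,0]>10)&(hsv[...,0]<25)&(hsv[...,1]>100))[bx[1]:bx[3],bx[0]:bx[2]]
    p=np.argwhere(m)[:,::-1]+bx[:2];print(n,p.min(0),p.max(0))
g=[plane(e,344,167.3,.045),plane(e,372,167.3,.045)];print("groove side",g,(g[0]+g[1])/2,np.linalg.norm(g[0]-g[1]))
# scene groove: black mask
im=s["color"];m=(im.max(2)<60).astype(np.uint8);bx=(265,128,302,162);z=np.zeros_like(m);z[bx[1]:bx[3],bx[0]:bx[2]]=m[bx[1]:bx[3],bx[0]:bx[2]]
n_,l,st,c=cv2.connectedComponentsWithStats(z);i=1+st[1:,4].argmax();print("scene groove",st[i],c[i])
# pad corners in scene (crop/3+offset)
q=[plane(s,210+u/3,50+v/3,.008) for u,v in((146,327),(209,372),(317,287),(240,250))];print("pad",np.array(q),np.mean(q,0))
d1=q[2]-q[1];print("pad az",np.rad2deg(np.arctan2(*(-d1)[:2][::-1])))
q=[plane(e,290+u/3-130,80+v/3,.008) for u,v in((526,331),(680,331))];print("pad side front edge",q)
E
```

```text
pin ends [ 0.5928 -0.2178  0.1815] [ 0.461  -0.2314  0.1824] mid [ 0.5269 -0.2246  0.182 ] len 0.1325212973116118 elev -0.36410683661020715
side [337 119] [384 125]
scene [264  88] [300 117]
groove side [array([ 0.57  , -0.2291,  0.045 ]), array([ 0.491 , -0.2361,  0.045 ])] [ 0.5305 -0.2326  0.045 ] 0.07931203918320749
scene groove [272 134  25  25 311] [283.5241 145.7203]
pad [[ 0.602  -0.2533  0.008 ]
 [ 0.598  -0.1719  0.008 ]
 [ 0.4553 -0.1776  0.008 ]
 [ 0.4725 -0.2652  0.008 ]] [ 0.5319 -0.217   0.008 ]
pad az 2.258011951228898
pad side front edge [array([ 0.5889, -0.1607,  0.008 ]), array([ 0.4484, -0.1735,  0.008 ])]
```

Request:
{"op": "drive_tool", "data": {
  "commands": [
    {"wx":0,"wy":0,"wz":0,"dx":0.0034,"dy":-0.001,"dz":-0.0021,"claw":0.05},
    {"wx":0,"wy":0,"wz":0,"dx":0,"dy":0,"dz":0,"claw":0.05},
    {"wx":0,"wy":0,"wz":0,"dx":0,"dy":0,"dz":0,"claw":0.05},
    {"wx":0,"wy":0,"wz":0,"dx":0,"dy":0,"dz":0,"claw":0.05},
    {"wx":0,"wy":0,"wz":0,"dx":0,"dy":0,"dz":0,"claw":0.05},
    {"wx":0,"wy":0,"wz":0,"dx":0,"dy":0,"dz":0,"claw":0.05},
    {"wx":0,"wy":0,"wz":0,"dx":0,"dy":0,"dz":0,"claw":0.05},
    {"wx":0,"wy":0,"wz":0,"dx":0,"dy":0,"dz":0,"claw":0.05}
  ]
}}

```text
clock: 24.1
tool_pos: [0.5503, -0.2205, 0.1883]
eef_rot: [0.962, 0.051, -0.266, 0.014]
contact_force: [-0.3, -0.5, -1.5]
opening: 0.171
```

```bash
python3 log.py; python3 - <<'E'
from pinpose import *; from plant import r,snapshot
np.set_printoptions(precision=4,suppress=True)
s=r.get_state();T=toolT(s);print("qd",abs(np.array(s["qd"])).max());e=snapshot("side");sc=snapshot("scene")
hsv=cv2.cvtColor(e["color"],cv2.COLOR_RGB2HSV);bx=(325,116,395,130);m=((hsv[...,0]>10)&(hsv[...,0]<25)&(hsv[...,1]>100))[bx[1]:bx[3],bx[0]:bx[2]]
p=np.argwhere(m)[:,::-1]+bx[:2];l=p[p[:,0]<p[:,0].min()+8].mean(0)[1];rr=p[p[:,0]>p[:,0].max()-8].mean(0)[1];print(p.min(0),p.max(0),l,rr)
def onpl(d,u,v):
    o,k=ray(d,u,v);n=T[:3,1];return o+k*(n@(T[:3,3]-o))/(n@k)
a,b=onpl(e,p[:,0].min()-.5,l),onpl(e,p[:,0].max()+.5,rr);print((a+b)/2,np.linalg.norm(a-b),a-b)
# tube still on peg: grey column at u~340 in side
c=[cv2.resize(d["color"][v:v+130,u:u+130],(390,390),interpolation=cv2.INTER_NEAREST) for d,u,v in((sc,250,100),(e,290,100))]
cv2.imwrite("pics/p5.png",np.hstack(c)[:,:,::-1])
E
```

```text
24.1 [[0.1054, 0.9835, 0.2545, 1.2609, -0.0065, 1.4159, -1.16], [0.5503, -0.2205, 0.1883], [0.9625, 0.0507, -0.2663, 0.0136], [-0.3354, -0.4503, -1.5109]] 0.17052627466443815
qd 0.0016297715799646702
[335 119] [382 125] 122.22916666666667 121.85714285714286
[ 0.5332 -0.2223  0.1854] 0.127708686070648 [ 0.127   0.0134 -0.0001]
```

View pics/p5.png

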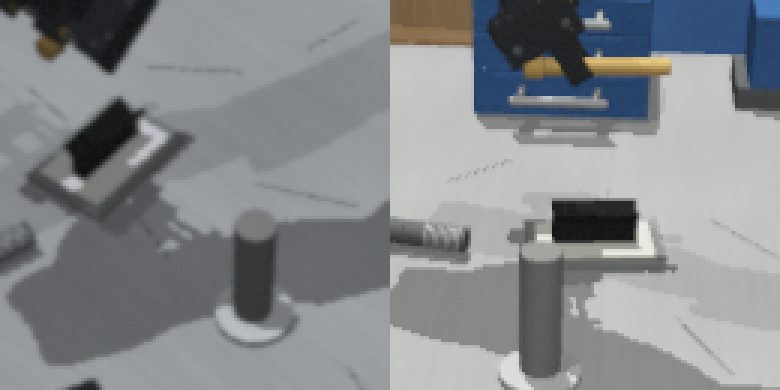

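The tube is still standing on its foot. The pin is level, with its middle at about (0.533, −0.222, 0.185), 2–3 mm from the rest's middle, and the joints are still. I'm handing in.

```bash
python3 -c "
from plant import r
print(r.finish_job())"
```

```text
the job is handed in; nothing more can be done
None
```

Both parts are done in the order asked, and I handed the job in at about 24 s of the 64 s allowed. The hand-in reported no verdict.

- **Tube:** I took it off the V rest, turned it mouth down and lowered it over the peg. Contact came at a hand height of 87.5 mm against the 87.6 mm expected for fully down (about 9 N at most), then I let go. It was still standing on the foot in the last pictures.
- **Pin:** I drew it out along the bore with only a newton or two on the wrist. It is held with its middle at about (0.533, −0.222, 0.185) m. My estimate of the rest's middle is (0.531, −0.223) m, so it is 2–3 mm off.
    - It is level to within about 0.5° and in line with the groove to within about 1–2°.
    - The arm was still when I handed in.
- **Other things:** I did not touch the seal, washer, bolt or can. I did not measure their final positions.
- **What disagreed or went wrong:**
    - The cameras differed by 3–5 mm sideways. I went by the view of the fingers themselves for the pin grasp.
    - For where the pin sat in the hand, one side view differed from the wrist view by about 7 mm. The later side views agreed with the wrist view.
    - An early tilted approach to the tube ran into joint limits, so I switched to a straight-down grasp.

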